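# Fetch the findings tin from behind the bead jars

## Robot

A 7-joint arm with a two-finger parallel gripper is mounted at the origin on the work surface. World frame = base frame: x ahead of the robot, y to its left, z up, the work surface at z = 0. Lengths are in m, angles in rad, forces in N, time in s.
With the tool pointing down it reaches from about 0.375 to 0.925 m from the base axis. Payload 3.1 kg.
Tool frame: the origin (TCP) lies between the finger pads; the fingertips stand arm.finger_overhang ahead of it and the grasp point (between the pads) is the TCP (arm.finger_overhang is the distance from the TCP to the fingertips, in m); z points along the fingers, y is the line along which they close (so a half turn about z gives the same grasp; the last joint's range is limited). The gripper opens to 85 mm and grips with 20 to 120 N. Pads are 22 mm wide; open, the fingers measure 114 mm over their backs; the gripper's body (76 mm by 85 mm) begins 54 mm behind the grasp point. The pads swing forward as they close: fully open they stand 13 mm farther back than shut.
Start: joints at [1.108, 0.383, 0.044, 1.598, -0.018, 1.161, -0.05], TCP at [0.232, -0.607, 0.216] pointing down, gripper open.
Joint ranges: [-2.61, 2.61], [-0.41, 2.15], [-1.48, 1.57], [0, 2.5], [-1.57, 4.71], [0.05, 1.97], [-2.85, 2.85]. Speed limits (rad/s): [2.79, 2.79, 3.14, 3.14, 3.14, 3.14, 3.14].

## Interface

Orientations are given as a rotation vector (axis times angle).
In Python, from cell import arm, cams, order gives the robot as it stands.
- The arm moves only by the tool carry_out, never from a script. Its argument "motion" is a list of rows, each a list of 3 entries, a list of its own where there are three numbers: the turn, a rotation vector about the tool's x, y, z scaled (see below), then the shift along the tool's x, y, z scaled (see below), then the finger opening in mm, from 0 to 85.4. A call has 1 to 12 rows; each row shifts and turns the commanded pose from where the row before left it, along the tool's axes as they then stand; what a row does not reach is not made up. The controller multiplies each number of a shift by 0.02 m and each number of a turn by 45 degrees. A row lasts 1/8 s, in which the tool goes at most 62.5 mm and 10.7 degrees, less where a joint would pass 70% of its speed; a pose out of reach is approached as far as the arm can. A call with a number of a shift or a turn outside -1 to 1 is refused whole. A call with a gripper value outside its range is refused whole. The fingers move at their own pace and stop on an object; the grip force is fixed at half the most. Time passes only in rows, so rows that do not move let the fingers close. It gives the time, the measured TCP pose, the force, the opening and the grip force at its end, in the units of the state.
- arm.state(): the state, without advancing time (a new reading comes with each control period).
- cams.get_image(name): name is "side" or "top" or "wrist"; returns (picture, depth): 480x640x3 uint8, red, green, blue; 480x640 float32, m along the optical axis (not along the pixel's ray), 0 where there is no reading.
- cams.camera_info(name): a dict with "mtx" (3x3 intrinsics, pixels), "world_to_cam" (4x4, takes a point from world to camera coordinates). Camera axes: x right, y down, z forward; pixel columns grow to the right and rows downward; lengths in m; the calibration is good to about 2 mm. A picture is of the moment at which its call begins: read the wrist's pose just before it. camera_info takes no time and is no camera call; for the wrist camera it gives the pose at the moment of the call.
- order.finish_job(): hands the job in; it is judged then, once.
The state is a dict: "time_s": time; "qpos": joint angles; "dq": joint speeds; "effort": joint torques, N m; "tool_pos": TCP position; "orientation": TCP orientation; "force": force on the tool from outside, world axes, zero at the start; "wrist_torque": the same for the moment, N m; "width": finger opening in m; "grasp_force": force on a finger pad.
Only numpy, scipy, OpenCV 4.12 (cv2) and the standard library are available. Lean on these libraries where they do the work, as an engineer would, in place of code of your own. Each camera call takes 0.05 s, during which the arm holds its last target. There are 200 camera calls.

## Task

On this craft stall the low blue findings tin is hemmed in at the back of the white caddy by the red, yellow and green bead jars. First move all three jars upright into the wooden side tray, then take the tin out and set it down in the middle of the round cork coaster, and only then put every jar back in the caddy on exactly the place where it stood at the start. Never let a jar or the tin tip over, and leave the glue bottle, the pen cup and the screwdriver where they are.

Things in the scene. Friction and masses are not known exactly. Their poses are not given: they have to be found in the camera images.
- caddy: White fixed caddy; origin on its underside, in the middle of the tin's place; x to its back wall, z up. Floor 4 mm thick, x -115 to 85, y -95 to 95 mm; lip 12 mm high, slotted back wall 45 mm high at x = 83. Three flat blue rings, 49 mm across, mark the jar places at (-50,0), (0,50), (0,-50) mm (+-2); which jar stands where varies. Gaps jar to tin about 7 mm, too narrow for a finger.
- red_jar_mid (a point): Red bead jar, one of three alike but for colour: upright cylinder 38 mm in diameter, 98 mm tall, clear wall, red beads and red cap (top 20 mm, also 38 mm wide); about 0.14 kg, loose. The point is on its axis half-way up, 49 mm above its underside; z up. Taken by or just below the cap, the fingers stay above the low tin beside it.
- yellow_jar_mid (a point): Yellow bead jar, one of three alike but for colour: upright cylinder 38 mm in diameter, 98 mm tall, clear wall, yellow beads and yellow cap (top 20 mm, also 38 mm wide); about 0.14 kg, loose. The point is on its axis half-way up, 49 mm above its underside; z up. Taken by or just below the cap, the fingers stay above the low tin beside it.
- green_jar_mid (a point): Green bead jar, one of three alike but for colour: upright cylinder 38 mm in diameter, 98 mm tall, clear wall, green beads and green cap (top 20 mm, also 38 mm wide); about 0.14 kg, loose. The point is on its axis half-way up, 49 mm above its underside; z up. Taken by or just below the cap, the fingers stay above the low tin beside it.
- tin_mid (a point): Low round blue tin with a gold band and a small white and gold flower on its lid (lid does not come off), 48 mm in diameter, 34 mm tall, about 0.12 kg, loose. It stands in the caddy among the jars. The point is on its axis half-way up, 17 mm above its underside; z is up.
- tray: Wooden side tray with grey felt floor, fixed, empty at the start; on the left or on the right. 240 mm along its own x, 130 mm along its own y, lip 12 mm high and 4 mm thick, floor 4 mm thick. Origin at the centre of its underside, z up. Room for three jars in a row along its x, about 70 mm apart; any arrangement within the tray will do.
- coaster: Round cork coaster, fixed, 90 mm in diameter, 5 mm thick, on the other side from the tray. Origin at the centre of its underside, z up.
- glue: White glue bottle with a pointed blue nozzle, standing, 38 mm in diameter, 112 mm tall, loose, near the robot in front of the caddy. Origin at the centre of its underside. To be left alone.
- pencup: Light-blue round empty pen cup, standing, 66 mm across the rim, 85 mm tall, loose, far left of the caddy. Origin at the centre of its underside. To be left alone.
- driver: Screwdriver with orange handle lying on the table, 150 mm long, about 30 mm high, loose, far right of the caddy. Origin on the underside; it lies along its own x. To be left alone.
Things that resemble listed ones, but are neither listed nor needed, are in the scene too. What is meant by the part that bears red_jar_mid is not purple, and is the larger of those in its own colour.

How it is judged:
By the outcome, as a careful person would: the job done as asked, in the order asked, and still so for the second after the job is handed in, with the robot touching nothing.
It also fails if it takes over 141 s, if anything falls off the work surface, if the arm or the gripper's body presses on something with over 40 N, if the wrist force passes 120 N, or if a joint passes its speed limit or range.

## Working session

There is one attempt and no reset: what is moved stays moved. The work goes in short steps, Python scripts to look and compute and a tool call to move; the robot and the scene stay as the last step left them, time stands still between calls to the robot, and variables do not carry over. Pictures are saved under pics/ and viewed, at most 14 in all, crops included, and the job is handed in when it is done.

Besides the shell and the picture viewer there is one more tool, called after "Request:" as a command line: name --argument value ..., lists and objects as JSON in quotes. carry_out: Moves the arm, as the interface text tells. Its arguments: {"type":"object","properties":{"motion":{"type":"array"}},"required":["motion"]}

```bash
mkdir -p pics; ls
cat > h.py <<'E'
from cell import arm,cams,order
import numpy as np,cv2
from scipy.spatial.transform import Rotation as R
E
python3 - <<'E'
from h import *
s=arm.state();print(s);print(arm.finger_overhang)
for n in("top","side"):
    p,d=cams.get_image(n);i=cams.camera_info(n);np.savez(n+".npz",p=p,d=d,K=i["mtx"],T=i["world_to_cam"])
    cv2.imwrite(f"pics/{n}0.png",p[:,:,::-1]);print(np.linalg.inv(i["world_to_cam"]).round(3))
E
```

```text
pics
{'time_s': 0.0, 'qpos': array([ 1.1081783 ,  0.38390091,  0.04381822,  1.5996098 , -0.01785473,
        1.1611683 , -0.04985424]), 'dq': array([-0.00011419, -0.00053602, -0.00058368, -0.00038958,  0.00090813,
       -0.00059017,  0.00062959]), 'effort': array([-4.45748165e-04, -4.33461392e+01,  1.02423247e+00, -2.49509525e+01,
        1.05148740e-02,  1.13674926e-02, -7.28173404e-06]), 'tool_pos': array([ 0.23153907, -0.60629802,  0.21492779]), 'orientation': array([-3.08686005e+00, -5.69651920e-01,  1.04835970e-03]), 'force': array([ 0.07600473, -0.58869953, -0.93623403]), 'wrist_torque': array([0.04222758, 0.01033371, 0.04537746]), 'grasp_force': 0.0, 'width': 0.08510560245323613}
0.019
[[-0.007 -0.991  0.131  0.462]
 [-1.     0.005 -0.016  0.002]
 [ 0.016 -0.131 -0.991  0.96 ]
 [ 0.     0.     0.     1.   ]]
[[ 0.993 -0.092  0.078  0.515]
 [-0.118 -0.619  0.777 -0.634]
 [-0.023 -0.78  -0.625  0.612]
 [ 0.     0.     0.     1.   ]]
```

View pics/top0.png

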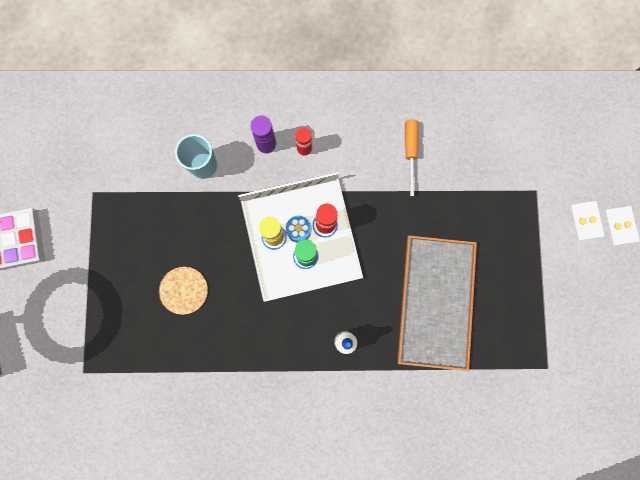

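View pics/side0.png

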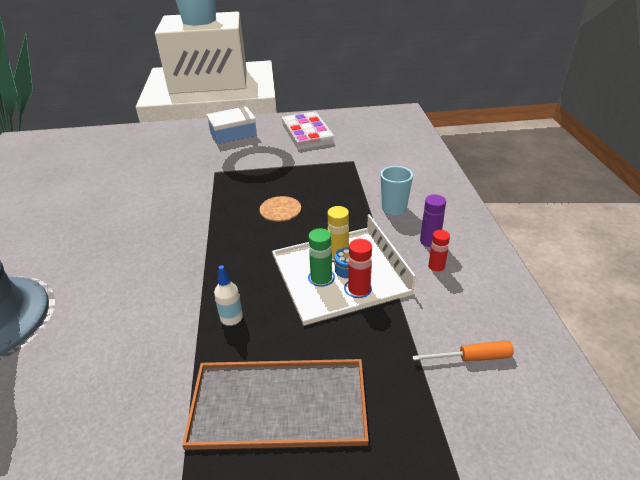

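The top view shows the caddy around (300,240), jars at yellow (270,230), red (326,215) and green (305,252), and the tin at (298,228). The tray is at right (437,302), the coaster at left (183,290) and the glue at (346,343). The side view agrees.

```bash
cat >> h.py <<'E'
def cloud(p,d,K,T):
    v,u=np.mgrid[:480,:640]; c=np.stack([(u-K[0,2])/K[0,0]*d,(v-K[1,2])/K[1,1]*d,d,np.ones_like(d)],-1)
    return (c@np.linalg.inv(T).T)[...,:3]
def hue(p,col):
    h,s,v=cv2.split(cv2.cvtColor(p,cv2.COLOR_RGB2HSV)); 
    lo,hi={'red':(-6,6),'yellow':(22,35),'green':(45,80),'blue':(95,120),'orange':(8,20)}[col]
    hh=h.astype(int); hh=np.where(hh>170,hh-180,hh)
    return (hh>=lo)&(hh<=hi)&(s>110)&(v>50)
def plane(uv,z,K,T):
    Ti=np.linalg.inv(T); r=Ti[:3,:3]@np.linalg.solve(K,[uv[0],uv[1],1]); o=Ti[:3,3]; return o+r*(z-o[2])/r[2]
def circ(q):
    (x,y),r=cv2.minEnclosingCircle(q[:,:2].astype(np.float32)); return np.round([x,y,r],4)
E
python3 - <<'E'
from h import *
f=np.load("top.npz");p,d,K,T=f['p'],f['d'],f['K'],f['T']
c=cloud(p,d,K,T)
sub=np.zeros((480,640),bool);sub[175:305,235:365]=1
for col in('red','yellow','green'):
    m=hue(p,col)&sub&(c[...,2]>.094)&(c[...,2]<.11);q=c[m];v,u=np.where(m)
    print(col,m.sum(),circ(q),q.mean(0).round(4),q[:,2].std(), 'rays',plane((u.mean(),v.mean()),.102,K,T).round(4))
m=sub&(c[...,2]>.030)&(c[...,2]<.046)&hue(p,'blue');print('tin',m.sum(),circ(c[m]),c[m].mean(0))
s2=np.zeros_like(sub);s2[255:325,150:215]=1
m=s2&hue(p,'orange')|s2&(cv2.cvtColor(p,cv2.COLOR_RGB2HSV)[...,1]>60);print('coaster',m.sum(),circ(c[m]),c[m].mean(0))
s3=np.zeros_like(sub);s3[225:380,390:485]=1
hs=cv2.cvtColor(p,cv2.COLOR_RGB2HSV);m=s3&(hs[...,1]>90)&(hs[...,2]>90);v,u=np.where(m);b=cv2.minAreaRect(np.c_[u,v].astype(np.float32))
print('tray',[plane(x,.012,K,T)[:2].round(3) for x in cv2.boxPoints(b)],plane(b[0],.012,K,T).round(3))
print('glue',plane((347,344),.112,K,T))
for n,uv in {'cup':(194,150)}.items(): print(n,plane(uv,.085,K,T))
cv2.imwrite("pics/crop0.png",cv2.resize(p[170:310,230:370,::-1],None,fx=4,fy=4,interpolation=cv2.INTER_CUBIC))
E
```

```text
red 358 [ 0.6362 -0.0187  0.019 ] [ 0.6352 -0.0179  0.1014] 0.0016139545118855612 rays [ 0.6351 -0.0179  0.102 ]
yellow 367 [0.6127 0.0802 0.0189] [0.6122 0.0797 0.1015] 0.0017546119425405427 rays [0.6121 0.0797 0.102 ]
green 359 [0.5734 0.0187 0.0189] [0.573  0.019  0.1016] 0.0016439869384120864 rays [0.5729 0.019  0.102 ]
tin 259 [0.6121 0.0089 0.0497] [0.62096936 0.03204024 0.03744068]
coaster 1882 [0.4934 0.1487 0.1497] [0.51072942 0.24825077 0.00952349]
tray [array([ 0.371, -0.146]), array([ 0.613, -0.172]), array([ 0.601, -0.308]), array([ 0.36 , -0.278])] [ 0.484 -0.226  0.012]
glue [ 0.41513966 -0.04969704  0.112     ]
cup [0.75531737 0.21622091 0.085     ]
```

View pics/crop0.png

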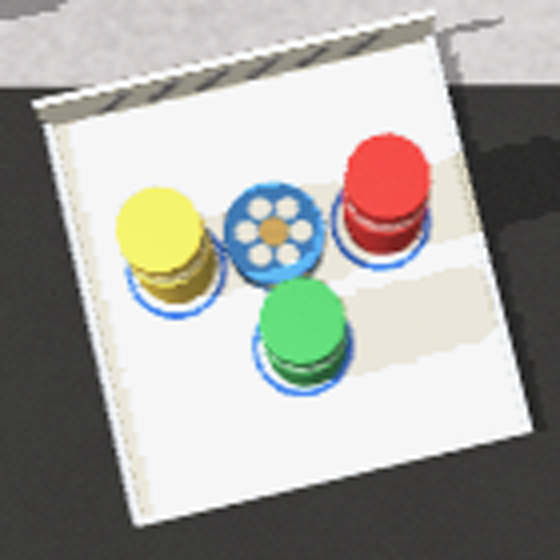

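The crop shows the tin between the rings, with jars upright on their blue rings. Tin lid centre is at crop (274,232), which is image pixel (298,227.7). Caddy yaw is about 13.2° from the jar layout. Next I refine the coaster and write a planner that converts targets to tool axes.

```bash
cat >> h.py <<'E'
def plan(xyz,close_deg,s=None):
    """turn (deg, tool xyz) to point down with fingers closing along close_deg; then shift in 20 mm units"""
    s=s or arm.state(); A=R.from_rotvec(s['orientation']); best=None
    for k in(0,180):
        a=np.radians(close_deg+k); y=np.array([np.cos(a),np.sin(a),0]);z=np.array([0,0,-1.]);x=np.cross(y,z)
        B=R.from_matrix(np.c_[x,y,z]); t=(A.inv()*B).as_rotvec(degrees=True)
        if best is None or np.linalg.norm(t)<np.linalg.norm(best[0]): best=(t,B)
    dw=np.array(xyz)-s['tool_pos']
    print('t',round(s['time_s'],2),'pos',s['tool_pos'].round(4),'w',round(s['width'],4),'F',s['force'].round(1),'q7',s['qpos'][6].round(2),'turn deg',best[0].round(1),'turn units',(best[0]/45).round(2),
      '| shift units after turn',best[1].inv().apply(dw/.02).round(2),'before',A.inv().apply(dw/.02).round(2))
CY=13.2
P=dict(red=(.636,-.0183),yellow=(.6125,.080),green=(.5733,.0189))
E
python3 - <<'E'
from h import *
f=np.load("top.npz");p,d,K,T=f['p'],f['d'],f['K'],f['T']
m=np.zeros((480,640),np.uint8);h=cv2.cvtColor(p,cv2.COLOR_RGB2HSV)
m[((h[...,1]>60)&(h[...,2]>120)&(h[...,0]<30))]=255;m[:255]=0;m[325:]=0;m[:,:150]=0;m[:,215:]=0
cs,_=cv2.findContours(m,0,2);b=max(cs,key=cv2.contourArea);e=cv2.fitEllipse(b);print('coaster',e,plane(e[0],.005,K,T).round(4))
print('tin',plane((298.2,227.7),.038,K,T).round(4))
plan((*P['red'],.215),CY)
E
```

```text
coaster ((182.87054443359375, 290.1831359863281), (46.665889739990234, 48.52029800415039), 60.1488037109375) [0.5108 0.2495 0.005 ]
tin [0.6225 0.0328 0.038 ]
t 0.1 pos [ 0.2316 -0.6064  0.2151] w 0.0855 F [-0.3  1.5  0.4] q7 -0.05 turn deg [ -0.1  -0.1 -82.3] turn units [-0.   -0.   -1.83] | shift units after turn [24.01 26.4   0.  ] before [ 29.38 -20.25   0.05]
```

Request:
carry_out --motion '[[[0,0,-0.183],[0,0,0],70],[[0,0,-0.183],[0,0,0],70],[[0,0,-0.183],[0,0,0],70],[[0,0,-0.183],[0,0,0],70],[[0,0,-0.183],[0,0,0],70],[[0,0,-0.183],[0,0,0],70],[[0,0,-0.183],[0,0,0],70],[[0,0,-0.183],[0,0,0],70],[[0,0,-0.183],[0,0,0],70],[[0,0,-0.183],[0,0,0],70]]'

```text
time_s: 1.35
tool_pos: [0.2316, -0.6067, 0.2155]
orientation: [-1.944, -2.466, -0.001]
force: [0.9, -0.2, 0.3]
width: 0.0699
grasp_force: 0.0
```

Request:
carry_out --motion '[[[0,0,0],[0.91,1,0],70],[[0,0,0],[0.91,1,0],70],[[0,0,0],[0.91,1,0],70],[[0,0,0],[0.91,1,0],70],[[0,0,0],[0.91,1,0],70],[[0,0,0],[0.91,1,0],70],[[0,0,0],[0.91,1,0],70],[[0,0,0],[0.91,1,0],70],[[0,0,0],[0.91,1,0],70],[[0,0,0],[0.91,1,0],70],[[0,0,0],[0.91,1,0],70],[[0,0,0],[0.91,1,0],70]]'

```text
time_s: 2.85
tool_pos: [0.4154, -0.3386, 0.2158]
orientation: [-1.95, -2.462, 0.0]
force: [1.0, 0.1, -0.2]
width: 0.0702
grasp_force: 0.0
```

Request:
carry_out --motion '[[[0,0,0],[0.91,1,0],70],[[0,0,0],[0.91,1,0],70],[[0,0,0],[0.91,1,0],70],[[0,0,0],[0.91,1,0],70],[[0,0,0],[0.91,1,0],70],[[0,0,0],[0.91,1,0],70],[[0,0,0],[0.91,1,0],70],[[0,0,0],[0.91,1,0],70],[[0,0,0],[0.91,1,0],70],[[0,0,0],[0.91,1,0],70],[[0,0,0],[0.91,1,0],70],[[0,0,0],[0.91,1,0],70]]'

```text
time_s: 4.35
tool_pos: [0.5989, -0.0714, 0.2157]
orientation: [-1.95, -2.462, 0.001]
force: [0.4, -0.8, 0.2]
width: 0.07
grasp_force: 0.0
```

```bash
python3 -c "
from h import *
plan((*P['red'],.085),CY)"
```

```text
t 4.35 pos [ 0.5989 -0.0714  0.2157] w 0.07 F [ 0.4 -0.8  0.2] q7 0.13 turn deg [-0.1 -0.   0. ] turn units [-0. -0.  0.] | shift units after turn [2.16 2.41 6.53] before [2.16 2.42 6.53]
```

Request:
carry_out --motion '[[[0,0,0],[0.72,0.8,0],70],[[0,0,0],[0.72,0.8,0],70],[[0,0,0],[0.72,0.82,0],70],[[0,0,0],[0,0,0],70]]'

```text
time_s: 4.85
tool_pos: [0.6369, -0.0159, 0.2164]
orientation: [-1.945, -2.466, -0.003]
force: [-0.3, 1.1, 0.1]
width: 0.0698
grasp_force: 0.0
```

Run:
```python
from h import *
i=cams.camera_info("wrist");p,d=cams.get_image("wrist");cv2.imwrite("pics/w1.png",p[:,:,::-1])
c=cloud(p,d,i["mtx"],i["world_to_cam"])
for col in('red','yellow','green'):
    m=hue(p,col)&(c[...,2]>.094)&(c[...,2]<.11)
    if m.sum()>50:q=c[m];print(col,m.sum(),circ(q),q.mean(0).round(4))
m=hue(p,'blue')&(c[...,2]>.03)&(c[...,2]<.044)
if m.sum()>50:print('tin',m.sum(),circ(c[m]))
plan((*P['red'],.085),CY)
```

```text
red 2044 [ 0.6354 -0.0174  0.0192] [ 0.6349 -0.0162  0.1017]
yellow 2631 [0.6124 0.0802 0.0181] [0.6124 0.0806 0.1021]
green 2303 [0.5733 0.02   0.0187] [0.5736 0.0207 0.1019]
tin 1173 [0.6303 0.0227 0.0367]
t 4.9 pos [ 0.6364 -0.0178  0.2163] w 0.0698 F [-0.1 -0.7  0.1] q7 0.02 turn deg [-0.  -0.   0.2] turn units [-0. -0.  0.] | shift units after turn [-0.02 -0.02  6.57] before [-0.02 -0.02  6.57]
```

View pics/w1.png

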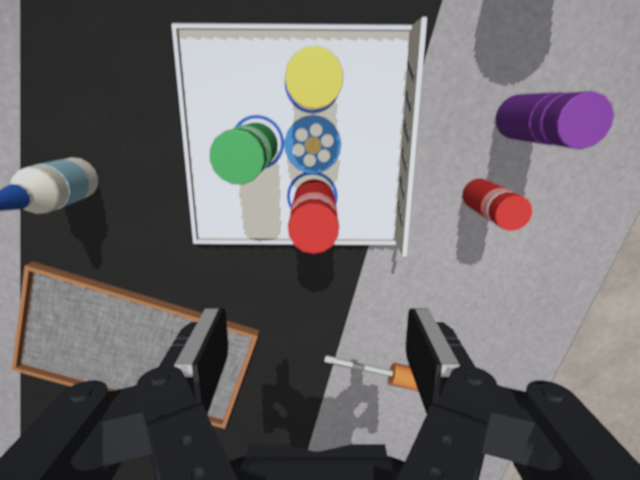

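The wrist view shows red cap at (313,225), tin at (313,143), green (240,155), yellow (313,77), all agreeing with the top camera within 1.5 mm. I'll descend and grip.

Request:
carry_out --motion '[[[0,0,0],[0,0,0.94],70],[[0,0,0],[0,0,0.94],70],[[0,0,0],[0,0,0.94],70],[[0,0,0],[0,0,0.94],70],[[0,0,0],[0,0,0.94],70],[[0,0,0],[0,0,0.94],70],[[0,0,0],[0,0,0.93],70],[[0,0,0],[0,0,0],70]]'

```text
time_s: 5.9
tool_pos: [0.6344, -0.0189, 0.0826]
orientation: [-1.948, -2.46, 0.004]
force: [-1.0, 0.5, -0.5]
width: 0.0699
grasp_force: 0.0
```

Request:
carry_out --motion '[[[0,0,0],[0,0,0],50],[[0,0,0],[0,0,0],44],[[0,0,0],[0,0,0],41],[[0,0,0],[0,0,0],34],[[0,0,0],[0,0,0],34],[[0,0,0],[0,0,0],34],[[0,0,0],[0,0,0],34]]'

```text
time_s: 6.78
tool_pos: [0.6366, -0.0191, 0.0866]
orientation: [1.95, 2.462, -0.0]
force: [-1.7, -0.1, 4.4]
width: 0.0341
grasp_force: 2.6
```

```bash
python3 -c "
from h import *
s=arm.state();print(s['grasp_force'])
plan((*P['red'],.085),CY,s); plan((.5586,-.234,.145),CY,s)"
```

```text
2.588355168700218
t 6.78 pos [ 0.6366 -0.0191  0.0866] w 0.0341 F [-1.7 -0.1  4.4] q7 -0.04 turn deg [0.  0.1 0. ] turn units [0. 0. 0.] | shift units after turn [ 0.04 -0.02  0.08] before [ 0.04 -0.02  0.08]
t 6.78 pos [ 0.6366 -0.0191  0.0866] w 0.0341 F [-1.7 -0.1  4.4] q7 -0.04 turn deg [0.  0.1 0. ] turn units [0. 0. 0.] | shift units after turn [-9.57 -6.25 -2.92] before [-9.57 -6.25 -2.91]
```

Run:
```python
from h import *
p,d=cams.get_image("side");q,_=cams.get_image("wrist")
cv2.imwrite("pics/a.png",np.hstack([cv2.resize(p[180:330,240:440],(440,330)),cv2.resize(q,(360,330))])[:,:,::-1])
```

```text
(no output)
```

View pics/a.png

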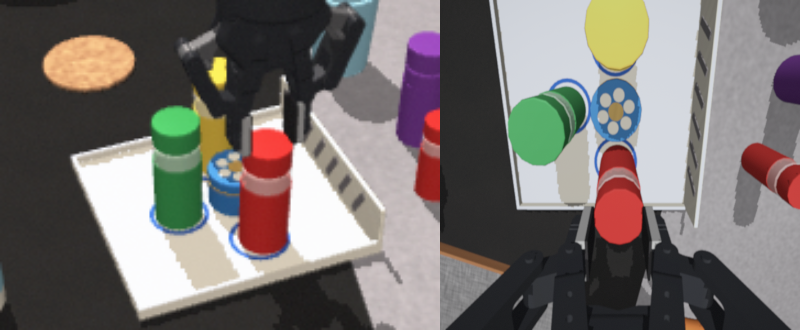

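The side and wrist views show the fingers straddling the red cap, with the jar upright. The width of 34 mm with only 2.6 N is suspicious, so I'll command more closure and recheck.

Request:
carry_out --motion '[[[0,0,0],[0,0,0],31],[[0,0,0],[0,0,0],31]]'

```text
time_s: 7.12
tool_pos: [0.6369, -0.0191, 0.0873]
orientation: [1.95, 2.461, -0.0]
force: [-2.8, -1.3, 7.4]
width: 0.0309
grasp_force: 3.7
```

Run:
```python
from h import *
i=cams.camera_info("wrist");p,d=cams.get_image("wrist")
c=cloud(p,d,i["mtx"],i["world_to_cam"])
m=hue(p,'red')&(c[...,2]>.094)&(c[...,2]<.11);m[:,500:]=0
print(circ(c[m]),c[m].mean(0),m.sum()); s=arm.state();print(s['width'],s['grasp_force'],s['force'],s['tool_pos'])
# finger points: dark/grey near TCP
B=R.from_rotvec(s['orientation']);q=B.inv().apply((c-s['tool_pos']).reshape(-1,3)).reshape(480,640,3)
g=(np.ptp(p.astype(int),axis=2)<30)&(abs(q[...,0])<.02)&(abs(q[...,1])<.06)&(q[...,2]>-.03)
for lo in np.arange(-.03,.03,.01):
    k=g&(q[...,2]>=lo)&(q[...,2]<lo+.01)
    if k.sum():print(round(lo,2),k.sum(),np.percentile(q[k][:,1][q[k][:,1]>0],[2,98]).round(4),np.percentile(q[k][:,1][q[k][:,1]<0],[2,98]).round(4),np.percentile(q[k][:,0],[2,98]).round(4))
```

```text
[ 0.6386 -0.0171  0.0195] [ 0.63728609 -0.01486417  0.10202938] 5996
0.030908169737767967 3.6741267889738083 [-2.08472421 -0.01616663  7.02569844] [ 0.63688759 -0.01910137  0.08731035]
-0.03 1054 [0.0156 0.0286] [-0.0281 -0.0152] [-0.0093  0.0117]
-0.02 44 [0.0158 0.0221] [-0.0216 -0.0152] [-0.0099  0.0113]
-0.01 12 [0.0184 0.0191] [-0.0167 -0.0158] [0.0041 0.0115]
0.0 95 [0.0006 0.0185] [-0.0169 -0.0011] [0.0037 0.0199]
0.02 3 [0.018  0.0184] [-0.0178 -0.0178] [0.0064 0.0113]
```

Request:
carry_out --motion '[[[0,0,0],[0,0,0],50],[[0,0,0],[0,0,0],60],[[0,0,0],[0,0,-1],60],[[0,0,0],[0,0,-1],60],[[0,0,0],[0,0,-1],60],[[0,0,0],[0,0,-1],60],[[0,0,0],[0,0,0],38],[[0,0,0],[0,0,0],38]]'

```text
time_s: 8.18
tool_pos: [0.6358, -0.019, 0.1647]
orientation: [-1.95, -2.463, 0.001]
force: [0.5, -0.3, -0.4]
width: 0.0382
grasp_force: 0.0
```

Run:
```python
from h import *
i=cams.camera_info("wrist");p,d=cams.get_image("wrist");s=arm.state()
c=cloud(p,d,i["mtx"],i["world_to_cam"])
m=hue(p,'red')&(c[...,2]>.094)&(c[...,2]<.11)
print(circ(c[m]),c[m].mean(0),m.sum()); print(s['width'],s['force'],s['tool_pos'])
B=R.from_rotvec(s['orientation']);q=B.inv().apply((c-s['tool_pos']).reshape(-1,3)).reshape(480,640,3)
g=(abs(q[...,1])<.06)&(d>0)
for lo in np.arange(-.06,.04,.005):
    k=g&(q[...,2]>=lo)&(q[...,2]<lo+.005)
    if k.sum():print(round(lo,3),k.sum(),np.percentile(q[k][:,1],[2,50,98]).round(4),np.percentile(q[k][:,0],[2,98]).round(4))
cv2.imwrite("pics/b.png",p[200:,100:540,::-1])
```

```text
[ 0.6356 -0.0172  0.0191] [ 0.63496626 -0.01613072  0.10165778] 3013
0.03799823135794199 [-0.34759899  0.0595422   0.96400727] [ 0.635349   -0.01904209  0.16404832]
-0.06 806 [-0.0373 -0.0188  0.0382] [-0.0056  0.0133]
-0.055 1397 [-0.0239  0.0194  0.0251] [-0.0102  0.0116]
-0.05 857 [-0.0314  0.0194  0.0326] [-0.0098  0.0117]
-0.045 858 [-0.0313  0.0194  0.0324] [-0.0091  0.0116]
-0.04 768 [-0.0313 -0.0182  0.0326] [-0.0092  0.0116]
-0.035 691 [-0.0314 -0.0182  0.0325] [-0.0087  0.0116]
-0.03 616 [-0.031   0.0194  0.0323] [-0.0096  0.0116]
-0.025 398 [-0.0292 -0.0182  0.0301] [-0.0097  0.0116]
-0.02 101 [-0.0185 -0.0183  0.0197] [-0.0096  0.0093]
```

View pics/b.png

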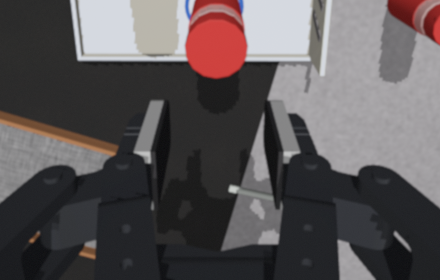

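The fingertips end about 17 mm behind the reported TCP: the pads show at tool z -0.06 to -0.018. So my grip was resting on the cap top (jar at crop (216,45), still upright and in place). I'll take the true tips as tool z -0.017 and go to reported z = 0.050.

Request:
carry_out --motion '[[[0,0,0],[0,0,0],65],[[0,0,0],[0,0,0],65],[[0,0,0],[0,0.02,0.8],65],[[0,0,0],[0,0,0.8],65],[[0,0,0],[0,0,0.8],65],[[0,0,0],[0,0,0.8],65],[[0,0,0],[0,0,0.8],65],[[0,0,0],[0,0,0.8],65],[[0,0,0],[0,0,0.8],65],[[0,0,0],[0,0,0.1],65]]'

```text
time_s: 9.48
tool_pos: [0.6352, -0.0189, 0.0491]
orientation: [-1.949, -2.461, 0.003]
force: [0.1, 0.1, 0.2]
width: 0.0649
grasp_force: 0.0
```

Request:
carry_out --motion '[[[0,0,0],[0,0,0],50],[[0,0,0],[0,0,0],44],[[0,0,0],[0,0,0],41],[[0,0,0],[0,0,0],30],[[0,0,0],[0,0,0],30],[[0,0,0],[0,0,0],30]]'

```text
time_s: 10.22
tool_pos: [0.6368, -0.0188, 0.0519]
orientation: [1.95, 2.462, -0.0]
force: [-2.5, -0.3, 5.5]
width: 0.0368
grasp_force: 59.9
```

```bash
python3 -c "
from h import *
s=arm.state();print(s['grasp_force'])
plan((*P['red'],.05),CY,s); plan((.5586,-.234,.110),CY,s)"
```

```text
59.857447729445994
t 10.22 pos [ 0.6368 -0.0188  0.0519] w 0.0368 F [-2.5 -0.3  5.5] q7 -0.06 turn deg [0. 0. 0.] turn units [0. 0. 0.] | shift units after turn [ 0.04 -0.03  0.09] before [ 0.04 -0.03  0.09]
t 10.22 pos [ 0.6368 -0.0188  0.0519] w 0.0368 F [-2.5 -0.3  5.5] q7 -0.06 turn deg [0. 0. 0.] turn units [0. 0. 0.] | shift units after turn [-9.58 -6.26 -2.91] before [-9.58 -6.27 -2.9 ]
```

Request:
carry_out --motion '[[[0,0,0],[0,0,-0.5],30],[[0,0,0],[0,0,-1],30],[[0,0,0],[0,0,-1],30],[[0,0,0],[0,0,-0.6],30],[[0,0,0],[-0.8,-0.52,0],30],[[0,0,0],[-0.8,-0.52,0],30],[[0,0,0],[-0.8,-0.52,0],30],[[0,0,0],[-0.8,-0.52,0],30]]'

```text
time_s: 11.22
tool_pos: [0.6094, -0.093, 0.1122]
orientation: [-1.952, -2.46, 0.002]
force: [-0.7, 0.8, -1.5]
width: 0.0365
grasp_force: 60.1
```

Request:
carry_out --motion '[[[0,0,0],[-0.8,-0.52,0],30],[[0,0,0],[-0.8,-0.52,0],30],[[0,0,0],[-0.8,-0.52,0],30],[[0,0,0],[-0.8,-0.52,0],30],[[0,0,0],[-0.8,-0.52,0],30],[[0,0,0],[-0.8,-0.52,0],30],[[0,0,0],[-0.8,-0.52,0],30],[[0,0,0],[-0.8,-0.54,0],30],[[0,0,0],[0,0,0],30]]'

```text
time_s: 12.35
tool_pos: [0.5575, -0.2376, 0.1128]
orientation: [1.956, 2.458, -0.002]
force: [0.8, -0.0, -1.7]
width: 0.0367
grasp_force: 60.1
```

Run:
```python
from h import *
p,d=cams.get_image("side");q,_=cams.get_image("top")
cv2.imwrite("pics/c.png",np.hstack([p[180:480,100:450],q[150:400,200:490][:, :,:][:250].copy().repeat(1,0) if 0 else cv2.copyMakeBorder(q[150:400,200:500],0,50,0,0,0)])[:,:,::-1])
plan((.5586,-.234,.053),CY)
```

```text
t 12.45 pos [ 0.5589 -0.234   0.113 ] w 0.0369 F [-0.4  0.3 -1.6] q7 0.37 turn deg [ 0. -0.  0.] turn units [ 0. -0.  0.] | shift units after turn [ 0.   -0.01  3.  ] before [ 0.   -0.01  3.  ]
```

View pics/c.png

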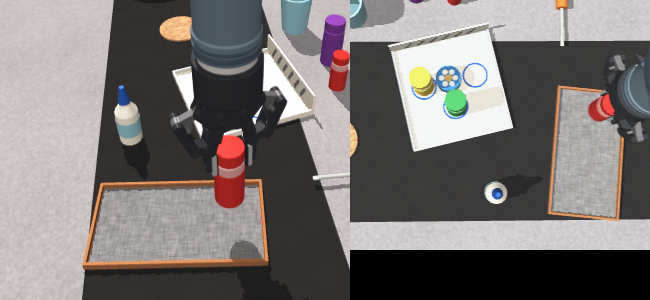

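Red is held upright over the tray. Lower and release.

Request:
carry_out --motion '[[[0,0,0],[0,0,0.8],30],[[0,0,0],[0,0,0.8],30],[[0,0,0],[0,0,0.7],30],[[0,0,0],[0,0,0.5],30],[[0,0,0],[0,0,0.25],30],[[0,0,0],[0,0,0],30]]'

```text
time_s: 13.2
tool_pos: [0.5592, -0.2344, 0.0522]
orientation: [1.95, 2.463, 0.0]
force: [0.1, 0.5, -1.8]
width: 0.0369
grasp_force: 60.0
```

Request:
carry_out --motion '[[[0,0,0],[0,0,0],42],[[0,0,0],[0,0,0],50],[[0,0,0],[0,0,0],60],[[0,0,0],[0,0,0],60],[[0,0,0],[0,0,-0.8],60],[[0,0,0],[0,0,-1],60],[[0,0,0],[0,0,-1],60],[[0,0,0],[0,0,-1],60],[[0,0,0],[0,0,-1],60],[[0,0,0],[0,0,-1],60]]'

```text
time_s: 14.45
tool_pos: [0.5588, -0.2344, 0.1696]
orientation: [1.95, 2.463, 0.0]
force: [-0.3, -0.2, 1.3]
width: 0.0602
grasp_force: 0.0
```

```bash
python3 -c "
from h import *
plan((*P['green'],.16),CY+90)"
```

```text
t 14.45 pos [ 0.5588 -0.2344  0.1696] w 0.0602 F [-0.3 -0.2  1.3] q7 0.4 turn deg [  0.    0.  -89.9] turn units [ 0.  0. -2.] | shift units after turn [-3.6  12.16  0.48] before [12.16  3.61  0.48]
```

Request:
carry_out --motion '[[[0,0,-0.2],[0,0,0],65],[[0,0,-0.2],[0,0,0],65],[[0,0,-0.2],[0,0,0],65],[[0,0,-0.2],[0,0,0],65],[[0,0,-0.2],[0,0,0],65],[[0,0,-0.2],[0,0,0],65],[[0,0,-0.2],[0,0,0],65],[[0,0,-0.2],[0,0,0],65],[[0,0,-0.2],[0,0,0],65],[[0,0,-0.2],[0,0,0],65]]'

```text
time_s: 15.7
tool_pos: [0.5586, -0.2346, 0.1686]
orientation: [0.37, -3.119, 0.0]
force: [-0.8, -0.3, -0.0]
width: 0.0648
grasp_force: 0.0
```

Request:
carry_out --motion '[[[0,0,0],[-0.3,1,0],65],[[0,0,0],[-0.3,1,0],65],[[0,0,0],[-0.3,1,0],65],[[0,0,0],[-0.3,1,0],65],[[0,0,0],[-0.3,1,0],65],[[0,0,0],[-0.3,1,0],65],[[0,0,0],[-0.3,1,0],65],[[0,0,0],[-0.3,1,0],65],[[0,0,0],[-0.3,1,0],65],[[0,0,0],[-0.3,1,0],65],[[0,0,0],[-0.3,1,0],65],[[0,0,0],[-0.3,1,0],65]]'

```text
time_s: 17.2
tool_pos: [0.5738, 0.0171, 0.168]
orientation: [-0.362, 3.121, 0.0]
force: [-0.2, 0.4, 0.8]
width: 0.0653
grasp_force: 0.0
```

Request:
carry_out --motion '[[[0,0,0],[0,0.16,0.3],65],[[0,0,0],[0,0,0],65]]'

```text
time_s: 17.45
tool_pos: [0.5723, 0.0185, 0.1611]
orientation: [0.363, -3.119, 0.001]
force: [0.4, -0.5, 0.8]
width: 0.0652
grasp_force: 0.0
```

Run:
```python
from h import *
i=cams.camera_info("wrist");s=arm.state();p,d=cams.get_image("wrist")
c=cloud(p,d,i["mtx"],i["world_to_cam"])
for col in('yellow','green'):
    m=hue(p,col)&(c[...,2]>.094)&(c[...,2]<.11)
    if m.sum()>50:q=c[m];print(col,m.sum(),circ(q),q.mean(0).round(4))
plan((*P['green'],.05),CY+90)
```

```text
yellow 1520 [0.6125 0.0808 0.0193] [0.6109 0.0729 0.1013]
green 2992 [0.5723 0.0193 0.0189] [0.571  0.0188 0.1018]
t 17.5 pos [0.5726 0.0178 0.1613] w 0.065 F [ 0.3 -1.   0. ] q7 1.4 turn deg [-0.  -0.1 -0. ] turn units [-0. -0. -0.] | shift units after turn [-0.05  0.05  5.56] before [-0.05  0.05  5.56]
```

Request:
carry_out --motion '[[[0,0,0],[-0.02,0.05,0.8],65],[[0,0,0],[0,0,0.8],65],[[0,0,0],[0,0,0.8],65],[[0,0,0],[0,0,0.8],65],[[0,0,0],[0,0,0.8],65],[[0,0,0],[0,0,0.8],65],[[0,0,0],[0,0,0.8],65],[[0,0,0],[0,0,0],65]]'

```text
time_s: 18.5
tool_pos: [0.5718, 0.0198, 0.0482]
orientation: [0.363, -3.117, -0.001]
force: [0.1, -0.3, -0.3]
width: 0.0648
grasp_force: 0.0
```

Request:
carry_out --motion '[[[0,0,0],[0,0,0],50],[[0,0,0],[0,0,0],44],[[0,0,0],[0,0,0],41],[[0,0,0],[0,0,0],30],[[0,0,0],[0,0,0],30],[[0,0,0],[0,0,-0.5],30],[[0,0,0],[0,0,-1],30],[[0,0,0],[0,0,-1],30],[[0,0,0],[0,0,-0.6],30]]'

```text
time_s: 19.62
tool_pos: [0.5743, 0.0203, 0.1143]
orientation: [-0.362, 3.118, -0.0]
force: [-0.3, -0.3, -1.8]
width: 0.0367
grasp_force: 60.1
```

```bash
python3 -c "
from h import *
print(arm.state()['grasp_force']);plan((.484,-.226,.114),CY+90)"
```

```text
60.089677844370044
t 19.62 pos [0.5743 0.0203 0.1143] w 0.0367 F [-0.3 -0.3 -1.8] q7 1.36 turn deg [-0.   0.2  0.1] turn units [-0.  0.  0.] | shift units after turn [  7.21 -10.96   0.02] before [  7.22 -10.95   0.  ]
```

Request:
carry_out --motion '[[[0,0,0],[0.6,-0.91,0],30],[[0,0,0],[0.6,-0.91,0],30],[[0,0,0],[0.6,-0.91,0],30],[[0,0,0],[0.6,-0.91,0],30],[[0,0,0],[0.6,-0.91,0],30],[[0,0,0],[0.6,-0.91,0],30],[[0,0,0],[0.6,-0.91,0],30],[[0,0,0],[0.6,-0.91,0],30],[[0,0,0],[0.6,-0.91,0],30],[[0,0,0],[0.6,-0.91,0],30],[[0,0,0],[0.6,-0.91,0],30],[[0,0,0],[0.6,-0.91,0],30]]'

```text
time_s: 21.12
tool_pos: [0.483, -0.2263, 0.1127]
orientation: [-0.363, 3.12, -0.001]
force: [-0.2, -0.2, -0.8]
width: 0.0367
grasp_force: 60.1
```

Request:
carry_out --motion '[[[0,0,0],[0,0,0],30],[[0,0,0],[0,0,0.8],30],[[0,0,0],[0,0,0.8],30],[[0,0,0],[0,0,0.7],30],[[0,0,0],[0,0,0.5],30],[[0,0,0],[0,0,0.28],30],[[0,0,0],[0,0,0],30]]'

```text
time_s: 22.0
tool_pos: [0.4835, -0.225, 0.0508]
orientation: [0.363, -3.12, -0.001]
force: [-0.9, 1.4, 1.3]
width: 0.0367
grasp_force: 60.4
```

Request:
carry_out --motion '[[[0,0,0],[0,0,0],42],[[0,0,0],[0,0,0],50],[[0,0,0],[0,0,0],60],[[0,0,0],[0,0,0],60],[[0,0,0],[0,0,-0.8],60],[[0,0,0],[0,0,-1],60],[[0,0,0],[0,0,-1],60],[[0,0,0],[0,0,-1],60],[[0,0,0],[0,0,-1],60],[[0,0,0],[0,0,-1],60]]'

```text
time_s: 23.25
tool_pos: [0.4832, -0.2257, 0.1679]
orientation: [-0.363, 3.12, -0.001]
force: [-0.5, -0.4, 0.3]
width: 0.0602
grasp_force: 0.0
```

Request:
carry_out --motion '[[[0,0,0.2],[0,0,0],65],[[0,0,0.2],[0,0,0],65],[[0,0,0.2],[0,0,0],65],[[0,0,0.2],[0,0,0],65],[[0,0,0.2],[0,0,0],65],[[0,0,0.2],[0,0,0],65],[[0,0,0.2],[0,0,0],65],[[0,0,0.2],[0,0,0],65],[[0,0,0.2],[0,0,0],65],[[0,0,0.2],[0,0,0],65],[[0,0,0],[0,0,0],65]]'

```text
time_s: 24.62
tool_pos: [0.4833, -0.2256, 0.167]
orientation: [1.947, 2.465, 0.0]
force: [0.9, -0.8, 0.3]
width: 0.065
grasp_force: 0.0
```

```bash
python3 -c "
from h import *
plan((*P['yellow'],.16),CY)"
```

```text
t 24.62 pos [ 0.4833 -0.2256  0.167 ] w 0.065 F [ 0.9 -0.8  0.3] q7 0.45 turn deg [0.  0.  0.2] turn units [0. 0. 0.] | shift units after turn [13.4   9.78  0.35] before [13.37  9.82  0.35]
```

Floor contact for a held jar is at about z = 0.051. Now yellow: 14 rows of (0.957, 0.7).

Request:
carry_out --motion '[[[0,0,0],[0.96,0.7,0],65],[[0,0,0],[0.96,0.7,0],65],[[0,0,0],[0.96,0.7,0],65],[[0,0,0],[0.96,0.7,0],65],[[0,0,0],[0.96,0.7,0],65],[[0,0,0],[0.96,0.7,0],65],[[0,0,0],[0.96,0.7,0],65],[[0,0,0],[0.96,0.7,0],65],[[0,0,0],[0.96,0.7,0],65],[[0,0,0],[0.96,0.7,0],65],[[0,0,0],[0.96,0.7,0],65],[[0,0,0],[0.96,0.7,0],65]]'

```text
time_s: 26.12
tool_pos: [0.5941, 0.0378, 0.1668]
orientation: [-1.947, -2.466, -0.0]
force: [-0.1, 0.1, 0.7]
width: 0.0653
grasp_force: 0.0
```

Request:
carry_out --motion '[[[0,0,0],[0.95,0.7,0],65],[[0,0,0],[0.95,0.7,0.3],65],[[0,0,0],[0,0,0],65]]'

```text
time_s: 26.5
tool_pos: [0.612, 0.0833, 0.1604]
orientation: [-1.942, -2.467, -0.002]
force: [-0.7, -0.3, -0.6]
width: 0.0647
grasp_force: 0.0
```

Run:
```python
from h import *
i=cams.camera_info("wrist");s=arm.state();p,d=cams.get_image("wrist")
c=cloud(p,d,i["mtx"],i["world_to_cam"])
for col in('yellow',):
    m=hue(p,col)&(c[...,2]>.094)&(c[...,2]<.11)
    if m.sum()>50:q=c[m];print(col,m.sum(),circ(q),q.mean(0).round(4))
plan((*P['yellow'],.049),CY)
```

```text
yellow 3030 [0.6122 0.0814 0.019 ] [0.612  0.0827 0.1017]
t 26.55 pos [0.612  0.0812 0.1604] w 0.065 F [ 0.3 -1.4  0.1] q7 -0.21 turn deg [-0.  -0.   0.3] turn units [-0.   -0.    0.01] | shift units after turn [-0.06  0.01  5.57] before [-0.07  0.02  5.57]
```

Request:
carry_out --motion '[[[0,0,0],[-0.03,0.01,0.8],65],[[0,0,0],[0,0,0.8],65],[[0,0,0],[0,0,0.8],65],[[0,0,0],[0,0,0.8],65],[[0,0,0],[0,0,0.8],65],[[0,0,0],[0,0,0.8],65],[[0,0,0],[0,0,0.77],65],[[0,0,0],[0,0,0],65]]'

```text
time_s: 27.55
tool_pos: [0.6113, 0.0797, 0.0471]
orientation: [-1.949, -2.461, 0.004]
force: [-0.2, -0.2, 1.3]
width: 0.0649
grasp_force: 0.0
```

Request:
carry_out --motion '[[[0,0,0],[0,0,0],50],[[0,0,0],[0,0,0],44],[[0,0,0],[0,0,0],41],[[0,0,0],[0,0,0],30],[[0,0,0],[0,0,0],30],[[0,0,0],[0,0,-0.5],30],[[0,0,0],[0,0,-1],30],[[0,0,0],[0,0,-1],30],[[0,0,0],[0,0,-0.8],30]]'

```text
time_s: 28.68
tool_pos: [0.6136, 0.0803, 0.1173]
orientation: [1.949, 2.462, 0.003]
force: [-0.2, -0.7, -1.9]
width: 0.0368
grasp_force: 60.0
```

```bash
python3 -c "
from h import *
print(arm.state()['grasp_force']);plan((.4094,-.218,.114),CY)"
```

```text
60.032502739923075
t 28.68 pos [0.6136 0.0803 0.1173] w 0.0368 F [-0.2 -0.7 -1.9] q7 -0.24 turn deg [0.1 0.  0.1] turn units [0. 0. 0.] | shift units after turn [-12.19 -13.35   0.17] before [-12.18 -13.36   0.14]
```

Request:
carry_out --motion '[[[0,0,0],[-0.9,-0.8,-1],30],[[0,0,0],[-0.9,-0.8,0],30],[[0,0,0],[-0.9,-0.8,0],30],[[0,0,0],[-0.9,-0.8,0],30],[[0,0,0],[-0.9,-0.8,0],30],[[0,0,0],[-0.9,-0.8,0],30],[[0,0,0],[-0.9,-1,0],30],[[0,0,0],[-0.9,-1,0],30],[[0,0,0],[-0.9,-1,0],30],[[0,0,0],[-0.9,-1,0],30],[[0,0,0],[-0.9,-1,0],30],[[0,0,0],[-0.9,-1,0],30]]'

```text
time_s: 30.18
tool_pos: [0.4518, -0.1804, 0.136]
orientation: [1.949, 2.462, 0.0]
force: [0.2, 0.9, -1.2]
width: 0.037
grasp_force: 60.2
```

Request:
carry_out --motion '[[[0,0,0],[-0.7,-1,0],30],[[0,0,0],[-0.7,-1,0],30],[[0,0,0],[0,-0.55,0],30],[[0,0,0],[0,0,0],30]]'

```text
time_s: 30.68
tool_pos: [0.4083, -0.2184, 0.1353]
orientation: [1.951, 2.462, -0.0]
force: [0.2, 0.5, -1.9]
width: 0.0365
grasp_force: 60.1
```

```bash
python3 -c "
from h import *
plan((.4094,-.218,.052),CY)"
```

```text
t 30.68 pos [ 0.4083 -0.2184  0.1353] w 0.0365 F [ 0.2  0.5 -1.9] q7 0.52 turn deg [-0.  0.  0.] turn units [-0.  0.  0.] | shift units after turn [0.01 0.06 4.16] before [0.01 0.06 4.16]
```

Request:
carry_out --motion '[[[0,0,0],[0,0.05,0.9],30],[[0,0,0],[0,0,0.9],30],[[0,0,0],[0,0,0.9],30],[[0,0,0],[0,0,0.8],30],[[0,0,0],[0,0,0.5],30],[[0,0,0],[0,0,0.25],30],[[0,0,0],[0,0,0],30]]'

```text
time_s: 31.55
tool_pos: [0.4104, -0.2187, 0.0502]
orientation: [1.95, 2.462, 0.0]
force: [0.3, -0.8, -1.0]
width: 0.0372
grasp_force: 60.0
```

Request:
carry_out --motion '[[[0,0,0],[0,0,0],42],[[0,0,0],[0,0,0],48],[[0,0,0],[0,0,0],50],[[0,0,0],[0,0,0],50],[[0,0,0],[0,0,-0.8],50],[[0,0,0],[0,0,-1],50],[[0,0,0],[0,0,-1],50],[[0,0,0],[0,0,-1],50],[[0,0,0],[0,0,-1],65],[[0,0,0],[0,0,-1],80]]'

```text
time_s: 32.8
tool_pos: [0.41, -0.2185, 0.1678]
orientation: [1.949, 2.462, -0.0]
force: [0.3, 0.5, 0.6]
width: 0.0792
grasp_force: 0.0
```

```bash
python3 -c "
from h import *
plan((.6235,.032,.10),CY)"
```

```text
t 32.8 pos [ 0.41   -0.2185  0.1678] w 0.0792 F [0.3 0.5 0.6] q7 0.56 turn deg [0.  0.1 0.1] turn units [0. 0. 0.] | shift units after turn [ 9.75 13.25  3.39] before [ 9.74 13.26  3.39]
```

Request:
carry_out --motion '[[[0,0,0],[0.75,1,0],80],[[0,0,0],[0.75,1,0],80],[[0,0,0],[0.75,1,0],80],[[0,0,0],[0.75,1,0],80],[[0,0,0],[0.75,1,0],80],[[0,0,0],[0.75,1,0],80],[[0,0,0],[0.75,1,0],80],[[0,0,0],[0.75,1,0],80],[[0,0,0],[0.75,1,0],80],[[0,0,0],[0.75,1,0],80],[[0,0,0],[0.75,1,0],80],[[0,0,0],[0.75,1,0],80]]'

```text
time_s: 34.3
tool_pos: [0.6027, 0.0123, 0.1672]
orientation: [1.95, 2.462, 0.001]
force: [-1.1, -1.1, 0.0]
width: 0.0796
grasp_force: 0.0
```

Request:
carry_out --motion '[[[0,0,0],[0.75,1,1],80],[[0,0,0],[0,0.25,1],80],[[0,0,0],[0,0,0],80]]'

```text
time_s: 34.67
tool_pos: [0.6209, 0.0306, 0.1238]
orientation: [-1.949, -2.46, 0.006]
force: [-1.2, -1.2, -1.3]
width: 0.08
grasp_force: 0.0
```

Run:
```python
from h import *
i=cams.camera_info("wrist");p,d=cams.get_image("wrist");q,dt=cams.get_image("top")
c=cloud(p,d,i["mtx"],i["world_to_cam"])
for lo,hi in((.034,.042),):
    m=(c[...,2]>lo)&(c[...,2]<hi)&(abs(c[...,0]-.623)<.032)&(abs(c[...,1]-.032)<.032)
    print(m.sum(),circ(c[m]),c[m].mean(0))
f=np.load("top.npz");ct=cloud(q,dt,f['K'],f['T'])
for col in('red','yellow','green'):
    m=hue(q,col)&(ct[...,2]>.094)&(ct[...,2]<.11)&(ct[...,1]<-.1);print(col,m.sum(),circ(ct[m]))
cv2.imwrite("pics/d.png",p[:,:,::-1])
plan((.6235,.032,-.008),CY)
```

```text
4017 [0.6223 0.0339 0.0241] [0.62189233 0.0349771  0.03806258]
red 387 [ 0.5588 -0.2334  0.0189]
yellow 316 [ 0.4111 -0.2184  0.0186]
green 388 [ 0.4836 -0.2255  0.0188]
t 34.77 pos [0.6223 0.0304 0.1257] w 0.0796 F [0.1 0.3 0.5] q7 -0.16 turn deg [-0.1  0.  -0. ] turn units [-0.  0. -0.] | shift units after turn [0.07 0.08 6.69] before [0.07 0.09 6.69]
```

View pics/d.png

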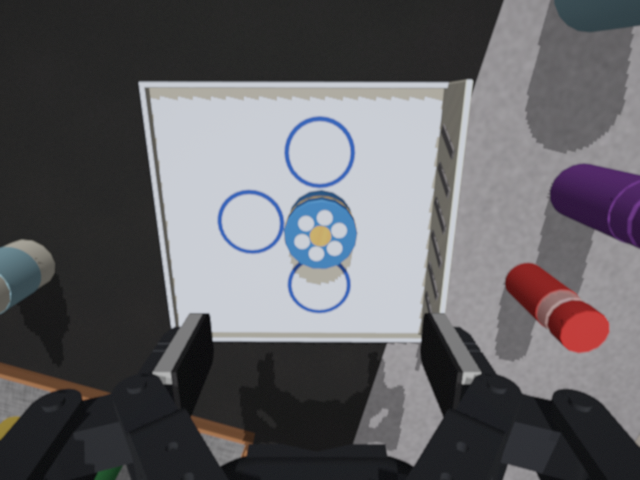

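The wrist view shows the tin alone at (320,235), the three rings empty, and the fingers clear. Tin is at (.6224,.0334). Descend and grip.

Request:
carry_out --motion '[[[0,0,0],[0.15,0.04,0.9],75],[[0,0,0],[0,0,0.9],75],[[0,0,0],[0,0,0.9],75],[[0,0,0],[0,0,0.9],75],[[0,0,0],[0,0,0.9],75],[[0,0,0],[0,0,0.9],75],[[0,0,0],[0,0,0.8],75],[[0,0,0],[0,0,0.4],75],[[0,0,0],[0,0,0],75]]'

```text
time_s: 35.9
tool_pos: [0.6226, 0.0351, -0.0067]
orientation: [-1.95, -2.462, 0.001]
force: [0.8, 0.2, -0.3]
width: 0.0752
grasp_force: 0.0
```

Request:
carry_out --motion '[[[0,0,0],[0,0,0],60],[[0,0,0],[0,0,0],53],[[0,0,0],[0,0,0],50],[[0,0,0],[0,0,0],40],[[0,0,0],[0,0,0],40],[[0,0,0],[0,0,0],40]]'

```text
time_s: 36.65
tool_pos: [0.6234, 0.0352, -0.0052]
orientation: [1.95, 2.462, 0.0]
force: [-1.2, -0.5, 5.0]
width: 0.046
grasp_force: 61.7
```

```bash
python3 -c "
from h import *
print(arm.state()['grasp_force']);plan((.5108,.2495,.065),CY)"
```

```text
61.725649014115334
t 36.65 pos [ 0.6234  0.0352 -0.0052] w 0.046 F [-1.2 -0.5  5. ] q7 -0.26 turn deg [0. 0. 0.] turn units [0. 0. 0.] | shift units after turn [11.72 -3.04 -3.51] before [11.72 -3.02 -3.52]
```

Request:
carry_out --motion '[[[0,0,0],[0,0,-0.5],40],[[0,0,0],[0,0,-1],40],[[0,0,0],[0,0,-1],40],[[0,0,0],[0,0,-1],40]]'

```text
time_s: 37.15
tool_pos: [0.6236, 0.0353, 0.066]
orientation: [1.949, 2.462, 0.002]
force: [-0.2, 0.0, -1.1]
width: 0.046
grasp_force: 61.6
```

Request:
carry_out --motion '[[[0,0,0],[0.98,-0.25,0],40],[[0,0,0],[0.98,-0.25,0],40],[[0,0,0],[0.98,-0.25,0],40],[[0,0,0],[0.98,-0.25,0],40],[[0,0,0],[0.98,-0.25,0],40],[[0,0,0],[0.98,-0.25,0],40],[[0,0,0],[0.98,-0.25,0],40],[[0,0,0],[0.98,-0.25,0],40],[[0,0,0],[0.98,-0.25,0],40],[[0,0,0],[0.98,-0.25,0],40],[[0,0,0],[0.98,-0.25,0],40],[[0,0,0],[0.98,-0.25,0],40]]'

```text
time_s: 38.65
tool_pos: [0.5101, 0.2515, 0.064]
orientation: [1.95, 2.463, 0.0]
force: [-0.2, -0.9, -1.6]
width: 0.0459
grasp_force: 61.6
```

Run:
```python
from h import *
plan((.5108,.2500,-.004),CY)
i=cams.camera_info("wrist");p,d=cams.get_image("wrist");s=arm.state()
c=cloud(p,d,i["mtx"],i["world_to_cam"]);h=cv2.cvtColor(p,cv2.COLOR_RGB2HSV)
zt=np.median(c[230:260,310:330,2]);print(zt)
m=hue(p,'blue')&(c[...,2]>.085)&(c[...,2]<.12);m[:, 500:]=0
if m.sum():print('tin',m.sum(),circ(c[m]),c[m].mean(0),s['tool_pos'])
cv2.imwrite("pics/e.png",p[:,:,::-1])
```

```text
t 38.65 pos [0.5101 0.2515 0.064 ] w 0.0459 F [-0.2 -0.9 -1.6] q7 -0.64 turn deg [ 0.  -0.   0.1] turn units [ 0. -0.  0.] | shift units after turn [-0.08  0.02  3.4 ] before [-0.08  0.02  3.4 ]
0.004933271743972706
tin 9186 [0.5107 0.25   0.0249] [0.50903967 0.25659164 0.10471754] [0.50787824 0.25559153 0.06436188]
```

View pics/e.png

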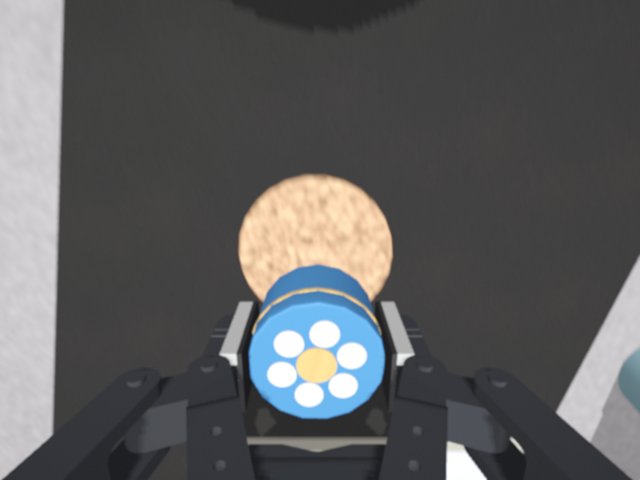

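The tin is held level at (317,365), above the coaster at (315,245). Let it settle, then measure tin and coaster together.

Request:
carry_out --motion '[[[0,0,0],[0,0,0],40],[[0,0,0],[0,0,0],40]]'

```text
time_s: 38.95
tool_pos: [0.5114, 0.2491, 0.0638]
orientation: [1.952, 2.461, -0.001]
force: [0.5, -0.4, -1.6]
width: 0.0463
grasp_force: 61.6
```

Run:
```python
from h import *
i=cams.camera_info("wrist");p,d=cams.get_image("wrist");i2=cams.camera_info("wrist")
T=i["world_to_cam"];c=cloud(p,d,i["mtx"],T);h=cv2.cvtColor(p,cv2.COLOR_RGB2HSV)
m=hue(p,'blue')&(c[...,2]>.101)&(c[...,2]<.109);print('tin',circ(c[m]),c[m].mean(0)[2])
m=(h[...,1]>60)&(h[...,0]<30)&(c[...,2]<.009)&(c[...,2]>.002)&(abs(c[...,0]-.51)<.055)&(abs(c[...,1]-.25)<.055)
q=c[m][:,:2]; hull=cv2.convexHull(q.astype(np.float32))[:,0]; far=hull[np.linalg.norm(hull-[.511,.2495],axis=1)>.04]
from scipy.optimize import least_squares
r=least_squares(lambda v:np.linalg.norm(far-v[:2],axis=1)-.045,[.511,.25],loss='soft_l1',f_scale=.001);print('coaster',r.x,len(far))
plan((.5108,.2500,-.001),CY)
```

```text
tin [0.5119 0.2473 0.0253] 0.10650068284621421
coaster [0.51055358 0.25008568] 49
t 39.0 pos [0.5115 0.2489 0.0638] w 0.0465 F [-0.2 -0.1 -0.7] q7 -0.63 turn deg [-0.   0.1 -0.1] turn units [-0.  0. -0.] | shift units after turn [ 0.06 -0.02  3.24] before [ 0.07 -0.02  3.24]
```

Request:
carry_out --motion '[[[0,0,0],[0.12,-0.03,0.7],40],[[0,0,0],[0,0,0.8],40],[[0,0,0],[0,0,0.8],40],[[0,0,0],[0,0,0.6],40],[[0,0,0],[0,0,0.3],40],[[0,0,0],[0,0,0.14],40],[[0,0,0],[0,0,0],40]]'

```text
time_s: 39.88
tool_pos: [0.5098, 0.2528, -0.0026]
orientation: [1.95, 2.463, 0.001]
force: [0.2, 0.8, -0.8]
width: 0.0458
grasp_force: 61.6
```

Request:
carry_out --motion '[[[0,0,0],[0,0,0],50],[[0,0,0],[0,0,0],58],[[0,0,0],[0,0,0],66],[[0,0,0],[0,0,0],72],[[0,0,0],[0,0,-0.7],75],[[0,0,0],[0,0,-1],75],[[0,0,0],[0,0,-1],75],[[0,0,0],[0,0,-1],75],[[0,0,0],[0,0,-1],75],[[0,0,0],[0,0,-1],65],[[0,0,0],[0,0,-1],65],[[0,0,0],[0,0,-1],65]]'

```text
time_s: 41.38
tool_pos: [0.5095, 0.2525, 0.1525]
orientation: [-1.95, -2.463, 0.0]
force: [0.0, 0.1, 0.1]
width: 0.065
grasp_force: 0.0
```

Run:
```python
from h import *
i=cams.camera_info("wrist");p,d=cams.get_image("wrist")
c=cloud(p,d,i["mtx"],i["world_to_cam"])
m=hue(p,'blue')&(c[...,2]>.034)&(c[...,2]<.044)&(abs(c[...,1]-.25)<.04);print('tin',circ(c[m]),c[m].mean(0)[2])
plan((.4111,-.2184,.16),CY)
```

```text
tin [0.5102 0.2521 0.0238] 0.038868701863392835
t 41.42 pos [0.5114 0.2538 0.1554] w 0.0653 F [0.9 0.4 1.9] q7 -0.56 turn deg [ 0.3 -0.   0.1] turn units [ 0.01 -0.    0.  ] | shift units after turn [-21.84 -10.27  -0.23] before [-21.83 -10.29  -0.3 ]
```

Request:
carry_out --motion '[[[0,0,0],[-1,-0.47,-0.5],52],[[0,0,0],[-1,-0.47,-0.5],52],[[0,0,0],[-1,-0.47,0],52],[[0,0,0],[-1,-0.47,0],52],[[0,0,0],[-1,-0.47,0],52],[[0,0,0],[-1,-0.47,0],52],[[0,0,0],[-1,-0.47,0],52],[[0,0,0],[-1,-0.47,0],52],[[0,0,0],[-1,-0.47,0],52],[[0,0,0],[-1,-0.47,0],52],[[0,0,0],[-1,-0.47,0],52],[[0,0,0],[-1,-0.47,0],52]]'

```text
time_s: 42.92
tool_pos: [0.4545, -0.0075, 0.1713]
orientation: [-1.95, -2.463, 0.0]
force: [0.0, -0.2, 0.4]
width: 0.0516
grasp_force: 0.0
```

Request:
carry_out --motion '[[[0,0,0],[-1,-0.47,0],52],[[0,0,0],[-1,-0.47,0],52],[[0,0,0],[-1,-0.47,0],52],[[0,0,0],[-1,-0.47,0],52],[[0,0,0],[-1,-0.47,0],52],[[0,0,0],[-1,-0.47,0],52],[[0,0,0],[-1,-0.47,0],52],[[0,0,0],[-1,-0.47,0],52],[[0,0,0],[-1,-0.47,0],52],[[0,0,0],[-0.8,-0.4,0.5],52],[[0,0,0],[0,0,0],52],[[0,0,0],[0,0,0],52]]'

```text
time_s: 44.42
tool_pos: [0.4097, -0.2178, 0.1608]
orientation: [-1.948, -2.463, -0.001]
force: [0.2, 0.3, -0.1]
width: 0.052
grasp_force: 0.0
```

Run:
```python
from h import *
i=cams.camera_info("wrist");p,d=cams.get_image("wrist")
c=cloud(p,d,i["mtx"],i["world_to_cam"])
m=hue(p,'yellow')&(c[...,2]>.094)&(c[...,2]<.11);print(circ(c[m]))
q,dt=cams.get_image("top");f=np.load("top.npz");K,T=f['K'],f['T']
s=np.zeros((480,640),bool);s[255:325,150:215]=1;m=hue(q,'blue')&s;v,u=np.where(m);print('tin top cam (lid+side)',u.min(),u.max(),v.min(),v.max())
cv2.imwrite("pics/f.png",cv2.resize(q[250:330,140:230,::-1],None,fx=6,fy=6,interpolation=cv2.INTER_CUBIC))
plan((.4111,-.2184,.049),CY)
```

```text
[ 0.4098 -0.2175  0.0191]
tin top cam (lid+side) 165 193 277 302
t 44.52 pos [ 0.4101 -0.2178  0.1612] w 0.0519 F [-0.1 -0.1  0.2] q7 0.57 turn deg [ 0.  -0.   0.2] turn units [ 0. -0.  0.] | shift units after turn [-0.04  0.04  5.61] before [-0.04  0.04  5.61]
```

View pics/f.png

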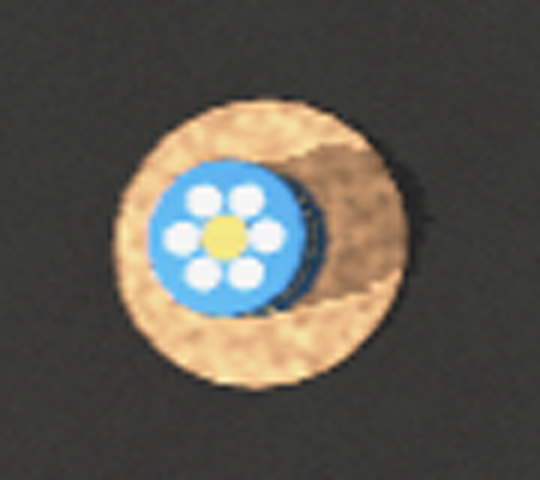

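The tin stands upright on the coaster. Lid centre is at crop (225,238), pixel (177,289), displaced left by height parallax. Now pick yellow.

Request:
carry_out --motion '[[[0,0,0],[0,0,0.8],52],[[0,0,0],[0,0,0.8],52],[[0,0,0],[0,0,0.8],52],[[0,0,0],[0,0,0.8],52],[[0,0,0],[0,0,0.8],52],[[0,0,0],[0,0,0.8],52],[[0,0,0],[0,0,0.75],52],[[0,0,0],[0,0,0],52]]'

```text
time_s: 45.52
tool_pos: [0.4084, -0.2183, 0.0487]
orientation: [-1.948, -2.461, 0.0]
force: [0.4, -0.0, -0.6]
width: 0.0522
grasp_force: 0.0
```

Request:
carry_out --motion '[[[0,0,0],[0,0,0],44],[[0,0,0],[0,0,0],41],[[0,0,0],[0,0,0],30],[[0,0,0],[0,0,0],30],[[0,0,0],[0,0,-0.5],30],[[0,0,0],[0,0,-1],30],[[0,0,0],[0,0,-1],30],[[0,0,0],[0,0,-1],30],[[0,0,0],[0,0,-1],30],[[0,0,0],[0,0,0],30]]'

```text
time_s: 46.78
tool_pos: [0.4107, -0.2194, 0.1417]
orientation: [1.948, 2.46, 0.0]
force: [0.5, -0.0, -1.2]
width: 0.0366
grasp_force: 60.1
```

Run:
```python
from h import *
f=np.load("top.npz");print('tin',plane((177.1,289.2),.039,f['K'],f['T']))
print(arm.state()['grasp_force'])
i=cams.camera_info("wrist");p,d=cams.get_image("wrist");s=arm.state()
c=cloud(p,d,i["mtx"],i["world_to_cam"]);m=hue(p,'yellow')&(c[...,2]>.16)&(c[...,2]<.2);q=c[m]
print(circ(q[abs(q[:,2]-np.median(q[:,2]))<.004]),np.median(q[:,2]))
plan((*P['yellow'],.135),CY)
```

```text
tin [0.5109282  0.25111986 0.039     ]
60.05924673692789
[ 0.4104 -0.2184  0.0203] 0.19225488422758763
t 46.83 pos [ 0.4098 -0.219   0.1405] w 0.0368 F [-0.1 -0.4 -0.5] q7 0.55 turn deg [0.  0.1 0.1] turn units [0. 0. 0.] | shift units after turn [12.24 13.28  0.28] before [12.23 13.29  0.27]
```

Request:
carry_out --motion '[[[0,0,0],[0,0,-1],30],[[0,0,0],[0.85,1,0],30],[[0,0,0],[0.85,1,0],30],[[0,0,0],[0.9,1,0],30],[[0,0,0],[0.9,1,0],30],[[0,0,0],[0.9,1,0],30],[[0,0,0],[0.9,1,0],30],[[0,0,0],[0.9,1,0],30],[[0,0,0],[0.9,1,0],30],[[0,0,0],[0.9,1,0],30],[[0,0,0],[0.9,1,0],30],[[0,0,0],[0.9,1,0],30]]'

```text
time_s: 48.32
tool_pos: [0.578, 0.0228, 0.1583]
orientation: [-1.949, -2.461, 0.003]
force: [-0.1, -0.3, -1.7]
width: 0.0365
grasp_force: 60.2
```

Request:
carry_out --motion '[[[0,0,0],[0.9,1,0],30],[[0,0,0],[0.9,0.9,1],30],[[0,0,0],[0.64,0.4,1],30],[[0,0,0],[0,0,0],30],[[0,0,0],[0,0,0],30],[[0,0,0],[0,0,0],30]]'

```text
time_s: 49.08
tool_pos: [0.6128, 0.0789, 0.1209]
orientation: [1.952, 2.46, 0.0]
force: [0.9, -0.2, -0.2]
width: 0.037
grasp_force: 60.2
```

```bash
cat >> h.py <<'E'
def heldcap(col):
    i=cams.camera_info("wrist");p,d=cams.get_image("wrist");c=cloud(p,d,i["mtx"],i["world_to_cam"]);m=hue(p,col)&(c[...,2]>.09)&(c[...,2]<.25)
    m[:,:200]=0;m[:,440:]=0;q=c[m];z=np.median(q[:,2]);k=q[abs(q[:,2]-z)<.004];print(col,'wrist cap',circ(k),z,len(k)); return p,c
E
python3 - <<'E'
from h import *
p,c=heldcap('yellow')
h=cv2.cvtColor(p,cv2.COLOR_RGB2HSV);s=arm.state()['tool_pos']
cv2.imwrite("pics/g.png",p[:,:,::-1])
# top-camera view of the caddy, for ring reference
f=np.load("top.npz");q,_=cams.get_image("top")
plan((*P['yellow'],.05),CY)
E
```

```text
yellow wrist cap [0.6127 0.0799 0.02  ] 0.1711163960836154 9430
t 49.17 pos [0.6129 0.0792 0.1211] w 0.037 F [-0.1  0.  -0.8] q7 -0.22 turn deg [ 0.1  0.1 -0. ] turn units [ 0.  0. -0.] | shift units after turn [ 0.05 -0.01  3.55] before [ 0.05 -0.02  3.55]
```

View pics/g.png

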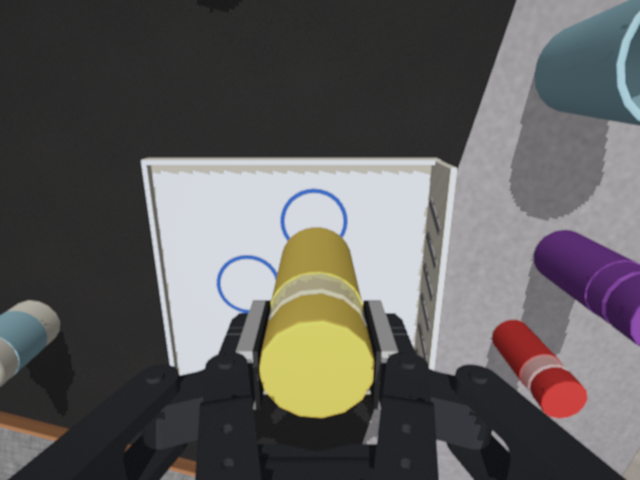

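Yellow is held upright, with its ring just ahead at (314,220). Lower 3.45 units.

Request:
carry_out --motion '[[[0,0,0],[0.04,-0.01,0.8],30],[[0,0,0],[0,0,0.8],30],[[0,0,0],[0,0,0.8],30],[[0,0,0],[0,0,0.6],30],[[0,0,0],[0,0,0.3],30],[[0,0,0],[0,0,0.15],30],[[0,0,0],[0,0,0],30],[[0,0,0],[0,0,0],30]]'

```text
time_s: 50.18
tool_pos: [0.6126, 0.0812, 0.0517]
orientation: [1.95, 2.462, 0.002]
force: [-0.6, -0.7, -1.4]
width: 0.0364
grasp_force: 60.1
```

Request:
carry_out --motion '[[[0,0,0],[0,0,0],42],[[0,0,0],[0,0,0],50],[[0,0,0],[0,0,0],60],[[0,0,0],[0,0,0],60],[[0,0,0],[0,0,-0.8],60],[[0,0,0],[0,0,-1],60],[[0,0,0],[0,0,-1],60],[[0,0,0],[0,0,-1],60],[[0,0,0],[0,0,-1],60],[[0,0,0],[0,0,-1],60],[[0,0,0],[0,0,0],60]]'

```text
time_s: 51.55
tool_pos: [0.6137, 0.0816, 0.1698]
orientation: [1.948, 2.46, 0.005]
force: [0.2, -0.0, 0.1]
width: 0.06
grasp_force: 0.0
```

Run:
```python
from h import *
heldcap('yellow')
plan((.4836,-.2255,.17),CY+90)
```

```text
yellow wrist cap [0.6121 0.0835 0.0187] 0.10184985995121987 2702
t 51.6 pos [0.6126 0.0812 0.1682] w 0.0598 F [-0.3  0.   0.2] q7 -0.19 turn deg [  0.1   0.1 -90. ] turn units [ 0.  0. -2.] | shift units after turn [  9.78 -13.46  -0.09] before [-13.45  -9.79  -0.1 ]
```

Request:
carry_out --motion '[[[0,0,-0.2],[0,0,0],65],[[0,0,-0.2],[0,0,0],65],[[0,0,-0.2],[0,0,0],65],[[0,0,-0.2],[0,0,0],65],[[0,0,-0.2],[0,0,0],65],[[0,0,-0.2],[0,0,0],65],[[0,0,-0.2],[0,0,0],65],[[0,0,-0.2],[0,0,0],65],[[0,0,-0.2],[0,0,0],65],[[0,0,-0.2],[0,0,0],65]]'

```text
time_s: 52.85
tool_pos: [0.611, 0.0807, 0.1656]
orientation: [0.37, -3.117, -0.0]
force: [0.4, 0.8, 0.7]
width: 0.065
grasp_force: 0.0
```

Request:
carry_out --motion '[[[0,0,0],[0.7,-0.96,0],65],[[0,0,0],[0.7,-0.96,0],65],[[0,0,0],[0.7,-0.96,0],65],[[0,0,0],[0.7,-0.96,0],65],[[0,0,0],[0.7,-0.96,0],65],[[0,0,0],[0.7,-0.96,0],65],[[0,0,0],[0.7,-0.96,0],65],[[0,0,0],[0.7,-0.96,0],65],[[0,0,0],[0.7,-0.96,0],65],[[0,0,0],[0.7,-0.96,0],65],[[0,0,0],[0.7,-0.96,0],65],[[0,0,0],[0.7,-0.96,0],65]]'

```text
time_s: 54.35
tool_pos: [0.4999, -0.1822, 0.166]
orientation: [0.362, -3.119, -0.002]
force: [-0.2, 0.6, -0.4]
width: 0.0651
grasp_force: 0.0
```

Request:
carry_out --motion '[[[0,0,0],[0.7,-0.97,0],65],[[0,0,0],[0.68,-0.97,0],65],[[0,0,0],[0,0,0],65],[[0,0,0],[0,0,0],65]]'

```text
time_s: 54.85
tool_pos: [0.4833, -0.2245, 0.1667]
orientation: [0.364, -3.12, -0.003]
force: [0.8, 1.0, 1.1]
width: 0.065
grasp_force: 0.0
```

```bash
cat >> h.py <<'E'
def topcaps(cols):
    f=np.load("top.npz");q,dt=cams.get_image("top");out={}
    sub=np.zeros((480,640),bool);sub[175:305,235:365]=1
    for n,(p,d) in {'start':(f['p'],f['d']),'now':(q,dt)}.items():
        c=cloud(p,d,f['K'],f['T'])
        for col in cols:
            m=hue(p,col)&sub&(c[...,2]>.094)&(c[...,2]<.11);v,u=np.where(m)
            print(n,col,m.sum(),circ(c[m]),'px',u.mean().round(2),v.mean().round(2),plane((u.mean(),v.mean()),.102,f['K'],f['T']).round(4))
    return q
E
python3 - <<'E'
from h import *
topcaps(['yellow']);heldcap('green')
plan((.4836,-.2255,.05),CY+90)
E
```

```text
start yellow 367 [0.6127 0.0802 0.0189] px 269.57 227.44 [0.6121 0.0797 0.102 ]
now yellow 370 [0.6123 0.0819 0.0188] px 268.49 227.58 [0.6118 0.0815 0.102 ]
green wrist cap [ 0.4821 -0.2254  0.0187] 0.10199202280111397 2791
t 54.95 pos [ 0.4838 -0.224   0.167 ] w 0.0651 F [0.  0.7 0.7] q7 1.87 turn deg [0.1 0.  0.2] turn units [0. 0. 0.] | shift units after turn [ 0.03 -0.07  5.85] before [ 0.03 -0.08  5.85]
```

Request:
carry_out --motion '[[[0,0,0],[0.02,-0.06,0.8],65],[[0,0,0],[0,0,0.9],65],[[0,0,0],[0,0,0.9],65],[[0,0,0],[0,0,0.9],65],[[0,0,0],[0,0,0.8],65],[[0,0,0],[0,0,0.8],65],[[0,0,0],[0,0,0.8],65],[[0,0,0],[0,0,0],65]]'

```text
time_s: 55.95
tool_pos: [0.482, -0.2266, 0.0476]
orientation: [0.362, -3.118, -0.003]
force: [-0.8, 0.5, 0.9]
width: 0.0648
grasp_force: 0.0
```

Request:
carry_out --motion '[[[0,0,0],[0,0,0],50],[[0,0,0],[0,0,0],44],[[0,0,0],[0,0,0],41],[[0,0,0],[0,0,0],30],[[0,0,0],[0,0,0],30]]'

```text
time_s: 56.58
tool_pos: [0.4838, -0.2268, 0.0499]
orientation: [-0.363, 3.12, -0.0]
force: [-0.7, 1.0, 5.9]
width: 0.0366
grasp_force: 59.8
```

Request:
carry_out --motion '[[[0,0,0],[0,0,-0.5],30],[[0,0,0],[0,0,-1],30],[[0,0,0],[0,0,-1],30],[[0,0,0],[0,0,-1],30],[[0,0,0],[0,0,0],30]]'

```text
time_s: 57.2
tool_pos: [0.4852, -0.2279, 0.1218]
orientation: [-0.362, 3.117, -0.005]
force: [0.1, -1.2, -1.1]
width: 0.0368
grasp_force: 60.1
```

Run:
```python
from h import *
heldcap('green');plan((*P['green'],.115),CY+90)
```

```text
green wrist cap [ 0.4846 -0.2275  0.02  ] 0.17359438219689136 9449
t 57.25 pos [ 0.484  -0.2276  0.1205] w 0.0369 F [-0.6 -0.4 -2.2] q7 1.82 turn deg [-0.1  0.1  0. ] turn units [-0.  0.  0.] | shift units after turn [-7.16 10.98  0.27] before [-7.17 10.98  0.26]
```

Request:
carry_out --motion '[[[0,0,0],[-0.6,0.915,0],30],[[0,0,0],[-0.6,0.915,0],30],[[0,0,0],[-0.6,0.915,0],30],[[0,0,0],[-0.6,0.915,0],30],[[0,0,0],[-0.6,0.915,0],30],[[0,0,0],[-0.6,0.915,0],30],[[0,0,0],[-0.6,0.915,0],30],[[0,0,0],[-0.6,0.915,0],30],[[0,0,0],[-0.6,0.915,0],30],[[0,0,0],[-0.6,0.915,0],30],[[0,0,0],[-0.6,0.915,0],30],[[0,0,0],[-0.56,0.915,0],30]]'

```text
time_s: 58.75
tool_pos: [0.5716, 0.0199, 0.118]
orientation: [0.362, -3.118, -0.0]
force: [-0.5, -0.5, -1.7]
width: 0.0367
grasp_force: 60.1
```

Request:
carry_out --motion '[[[0,0,0],[0,0,0.8],30],[[0,0,0],[0,0,0.7],30],[[0,0,0],[0,0,0.5],30],[[0,0,0],[0,0,0],30],[[0,0,0],[0,0,0],30],[[0,0,0],[0,0,0],30]]'

```text
time_s: 59.5
tool_pos: [0.5729, 0.0195, 0.0798]
orientation: [-0.362, 3.119, -0.0]
force: [0.3, 1.3, -1.6]
width: 0.0368
grasp_force: 60.1
```

Run:
```python
from h import *
heldcap('green');
for k in range(3): cams.get_image("side");plan((*P['green'],.05),CY+90)
```

```text
green wrist cap [0.5722 0.0196 0.0199] 0.13181493712520262 9305
t 59.6 pos [0.5728 0.0196 0.0798] w 0.0368 F [-0.5 -0.3 -1.8] q7 1.27 turn deg [-0.   0.1  0.1] turn units [-0.  0.  0.] | shift units after turn [-0.02 -0.04  1.49] before [-0.01 -0.04  1.49]
t 59.65 pos [0.5727 0.0195 0.0797] w 0.0365 F [-0.3  0.3 -1.2] q7 1.27 turn deg [-0.   0.1  0.1] turn units [-0.  0.  0.] | shift units after turn [-0.02 -0.04  1.49] before [-0.02 -0.04  1.49]
t 59.7 pos [0.5726 0.0195 0.0796] w 0.0364 F [ 0.2  0.1 -1.5] q7 1.27 turn deg [-0.   0.   0.1] turn units [-0.  0.  0.] | shift units after turn [-0.03 -0.04  1.48] before [-0.03 -0.04  1.48]
```

Steady. Lower 1.45 units with a small correction, then release.

Request:
carry_out --motion '[[[0,0,0],[-0.03,-0.04,0.6],30],[[0,0,0],[0,0,0.5],30],[[0,0,0],[0,0,0.25],30],[[0,0,0],[0,0,0.1],30],[[0,0,0],[0,0,0],30],[[0,0,0],[0,0,0],30],[[0,0,0],[0,0,0],30]]'

```text
time_s: 60.58
tool_pos: [0.5733, 0.0189, 0.0503]
orientation: [-0.362, 3.12, 0.0]
force: [0.9, 0.5, -1.1]
width: 0.0366
grasp_force: 60.0
```

Request:
carry_out --motion '[[[0,0,0],[0,0,0],42],[[0,0,0],[0,0,0],50],[[0,0,0],[0,0,0],60],[[0,0,0],[0,0,0],60],[[0,0,0],[0,0,-0.8],60],[[0,0,0],[0,0,-1],60],[[0,0,0],[0,0,-1],60],[[0,0,0],[0,0,-1],60],[[0,0,0],[0,0,-1],60],[[0,0,0],[0,0,-1],60]]'

```text
time_s: 61.82
tool_pos: [0.5731, 0.0188, 0.1677]
orientation: [-0.363, 3.12, -0.0]
force: [0.6, 0.3, 0.1]
width: 0.0602
grasp_force: 0.0
```

Request:
carry_out --motion '[[[0,0,0.2],[0,0,0],60],[[0,0,0.2],[0,0,0],60],[[0,0,0.2],[0,0,0],60],[[0,0,0.2],[0,0,0],60],[[0,0,0.2],[0,0,0],60],[[0,0,0.2],[0,0,0],60],[[0,0,0.2],[0,0,0],60],[[0,0,0.2],[0,0,0],60],[[0,0,0.2],[0,0,0],60],[[0,0,0.2],[0,0,0],60]]'

```text
time_s: 63.08
tool_pos: [0.573, 0.0192, 0.1669]
orientation: [-1.956, -2.458, -0.0]
force: [0.4, -0.4, -0.1]
width: 0.0601
grasp_force: 0.0
```

Run:
```python
from h import *
plan((.5588,-.2334,.165),CY)
```

```text
t 63.08 pos [0.573  0.0192 0.1669] w 0.0601 F [ 0.4 -0.4 -0.1] q7 -0.09 turn deg [ 0.  -0.  -0.2] turn units [ 0. -0. -0.] | shift units after turn [-12.13  -3.57   0.09] before [-12.15  -3.53   0.09]
```

Request:
carry_out --motion '[[[0,0,0],[-1,-0.3,0],65],[[0,0,0],[-1,-0.3,0],65],[[0,0,0],[-1,-0.3,0],65],[[0,0,0],[-1,-0.3,0],65],[[0,0,0],[-1,-0.3,0],65],[[0,0,0],[-1,-0.3,0],65],[[0,0,0],[-1,-0.3,0],65],[[0,0,0],[-1,-0.3,0],65],[[0,0,0],[-1,-0.3,0],65],[[0,0,0],[-1,-0.3,0],65],[[0,0,0],[-1,-0.3,0],65],[[0,0,0],[-1,-0.27,0],65]]'

```text
time_s: 64.58
tool_pos: [0.5585, -0.2326, 0.1661]
orientation: [-1.95, -2.463, -0.0]
force: [-0.1, -0.4, -0.1]
width: 0.0647
grasp_force: 0.0
```

Request:
carry_out --motion '[[[0,0,0],[-0.12,0,0],65],[[0,0,0],[0,0,0],65],[[0,0,0],[0,0,0],65],[[0,0,0],[0,0,0],65],[[0,0,0],[0,0,0],65]]'

```text
time_s: 65.2
tool_pos: [0.5593, -0.2328, 0.1662]
orientation: [-1.949, -2.464, -0.0]
force: [-0.2, -0.4, 0.7]
width: 0.0649
grasp_force: 0.0
```

Run:
```python
from h import *
topcaps(['yellow','green']);heldcap('red')
plan((.5588,-.2334,.049),CY)
```

```text
start yellow 367 [0.6127 0.0802 0.0189] px 269.57 227.44 [0.6121 0.0797 0.102 ]
start green 359 [0.5734 0.0187 0.0189] px 305.11 249.94 [0.5729 0.019  0.102 ]
now yellow 367 [0.6121 0.0822 0.0191] px 268.49 227.57 [0.6119 0.0815 0.102 ]
now green 365 [0.5726 0.0195 0.0186] px 304.78 250.43 [0.5721 0.0195 0.102 ]
red wrist cap [ 0.558  -0.233   0.0191] 0.10182712378200218 2880
t 65.3 pos [ 0.5592 -0.2332  0.1662] w 0.0653 F [ 0.2  0.2 -0.1] q7 0.36 turn deg [0.  0.  0.1] turn units [0. 0. 0.] | shift units after turn [-0.01 -0.02  5.86] before [-0.01 -0.02  5.86]
```

Green is within 1 mm. Now red.

Request:
carry_out --motion '[[[0,0,0],[0,-0.02,0.9],65],[[0,0,0],[0,0,0.9],65],[[0,0,0],[0,0,0.9],65],[[0,0,0],[0,0,0.9],65],[[0,0,0],[0,0,0.9],65],[[0,0,0],[0,0,0.8],65],[[0,0,0],[0,0,0.5],65],[[0,0,0],[0,0,0],65]]'

```text
time_s: 66.3
tool_pos: [0.5581, -0.2333, 0.0492]
orientation: [-1.949, -2.462, 0.001]
force: [0.6, -0.5, 1.0]
width: 0.065
grasp_force: 0.0
```

Request:
carry_out --motion '[[[0,0,0],[0,0,0],50],[[0,0,0],[0,0,0],44],[[0,0,0],[0,0,0],41],[[0,0,0],[0,0,0],30],[[0,0,0],[0,0,0],30],[[0,0,0],[0,0,-0.5],30],[[0,0,0],[0,0,-1],30],[[0,0,0],[0,0,-1],30],[[0,0,0],[0,0,-1],30],[[0,0,0],[0,0,0],30],[[0,0,0],[0,0,0],30]]'

```text
time_s: 67.68
tool_pos: [0.5584, -0.2336, 0.1201]
orientation: [-1.95, -2.463, 0.001]
force: [-0.2, 0.5, -1.6]
width: 0.037
grasp_force: 60.0
```

Run:
```python
from h import *
print(arm.state()['grasp_force']);heldcap('red');plan((*P['red'],.118),CY)
```

```text
60.038007889233995
red wrist cap [ 0.5588 -0.2334  0.0205] 0.17059280678856473 9421
t 67.72 pos [ 0.5579 -0.2335  0.1195] w 0.0368 F [ 0.3  0.6 -1.4] q7 0.34 turn deg [-0.1 -0.   0. ] turn units [-0. -0.  0.] | shift units after turn [9.58 6.26 0.07] before [9.58 6.26 0.07]
```

Request:
carry_out --motion '[[[0,0,0],[0.87,0.57,0],30],[[0,0,0],[0.87,0.57,0],30],[[0,0,0],[0.87,0.57,0],30],[[0,0,0],[0.87,0.57,0],30],[[0,0,0],[0.87,0.57,0],30],[[0,0,0],[0.87,0.57,0],30],[[0,0,0],[0.87,0.57,0],30],[[0,0,0],[0.87,0.57,0],30],[[0,0,0],[0.87,0.57,0],30],[[0,0,0],[0.87,0.57,0],30],[[0,0,0],[0.87,0.57,0],30]]'

```text
time_s: 69.1
tool_pos: [0.6374, -0.0172, 0.1202]
orientation: [1.95, 2.463, 0.0]
force: [-0.6, -0.2, -1.1]
width: 0.0368
grasp_force: 60.0
```

Request:
carry_out --motion '[[[0,0,0],[0,0,0.8],30],[[0,0,0],[0,0,0.7],30],[[0,0,0],[0,0,0.5],30],[[0,0,0],[0,0,0],30],[[0,0,0],[0,0,0],30],[[0,0,0],[0,0,0],30],[[0,0,0],[0,0,0],30]]'

```text
time_s: 69.97
tool_pos: [0.6374, -0.0184, 0.0808]
orientation: [1.95, 2.462, 0.001]
force: [0.2, 0.5, -1.0]
width: 0.0369
grasp_force: 60.1
```

Run:
```python
from h import *
heldcap('red')
for k in range(2): cams.get_image("side");plan((*P['red'],.051),CY)
```

```text
red wrist cap [ 0.6376 -0.0181  0.0202] 0.13153636776748598 9375
t 70.08 pos [ 0.6372 -0.0185  0.0806] w 0.0367 F [-1.3  1.3 -1.7] q7 -0.08 turn deg [0.  0.  0.1] turn units [0. 0. 0.] | shift units after turn [ 0.02 -0.06  1.48] before [ 0.02 -0.06  1.48]
t 70.12 pos [ 0.6371 -0.0185  0.0805] w 0.0365 F [-0.3 -0.5 -1.8] q7 -0.08 turn deg [0.  0.  0.1] turn units [0. 0. 0.] | shift units after turn [ 0.02 -0.05  1.48] before [ 0.02 -0.05  1.48]
```

Request:
carry_out --motion '[[[0,0,0],[0.02,-0.05,0.6],30],[[0,0,0],[0,0,0.5],30],[[0,0,0],[0,0,0.25],30],[[0,0,0],[0,0,0.12],30],[[0,0,0],[0,0,0],30],[[0,0,0],[0,0,0],30],[[0,0,0],[0,0,0],30]]'

```text
time_s: 71.0
tool_pos: [0.6354, -0.0184, 0.051]
orientation: [-1.95, -2.462, 0.001]
force: [-3.5, -1.6, 3.9]
width: 0.0364
grasp_force: 60.4
```

Request:
carry_out --motion '[[[0,0,0],[0,0,0],42],[[0,0,0],[0,0,0],50],[[0,0,0],[0,0,0],60],[[0,0,0],[0,0,0],60],[[0,0,0],[0,0,-0.8],60],[[0,0,0],[0,0,-1],60],[[0,0,0],[0,0,-1],60],[[0,0,0],[0,0,-1],60],[[0,0,0],[0,0,-1],60],[[0,0,0],[0,0,-1],60]]'

```text
time_s: 72.25
tool_pos: [0.6359, -0.0184, 0.1684]
orientation: [1.95, 2.463, 0.0]
force: [-0.1, -0.4, -0.3]
width: 0.0599
grasp_force: 0.0
```

Run:
```python
from h import *
topcaps(['red','yellow','green'])
plan((.6123,.0818,.16),CY)
```

```text
start red 358 [ 0.6362 -0.0187  0.019 ] px 326.44 214.0 [ 0.6351 -0.0179  0.102 ]
start yellow 367 [0.6127 0.0802 0.0189] px 269.57 227.44 [0.6121 0.0797 0.102 ]
start green 359 [0.5734 0.0187 0.0189] px 305.11 249.94 [0.5729 0.019  0.102 ]
now red 64 [ 0.631  -0.0077  0.014 ] px 319.28 216.95 [ 0.63   -0.0055  0.102 ]
now yellow 370 [0.6124 0.0817 0.0188] px 268.47 227.63 [0.6118 0.0815 0.102 ]
now green 362 [0.5725 0.0193 0.0186] px 304.87 250.46 [0.572  0.0194 0.102 ]
t 72.3 pos [ 0.638  -0.0181  0.1716] w 0.0602 F [1.3 0.2 1.7] q7 -0.03 turn deg [0.3 0.1 0. ] turn units [0.01 0.   0.  ] | shift units after turn [ 5.16 -0.11  0.58] before [ 5.16 -0.11  0.57]
```

Yellow sits 1.8 mm off, so I'll regrip it, lift slightly and shift it back.

Request:
carry_out --motion '[[[0,0,0],[0.9,0,0],65],[[0,0,0],[0.9,0,0],65],[[0,0,0],[0.9,0,0],65],[[0,0,0],[0.9,0,0],65],[[0,0,0],[0.9,0,0],65],[[0,0,0],[0.6,-0.05,0.5],65],[[0,0,0],[0,0,0],65],[[0,0,0],[0,0,0],65],[[0,0,0],[0,0,0],65],[[0,0,0],[0,0,0],65]]'

```text
time_s: 73.55
tool_pos: [0.6119, 0.0799, 0.157]
orientation: [1.952, 2.461, 0.0]
force: [-0.9, 0.1, 0.6]
width: 0.065
grasp_force: 0.0
```

Run:
```python
from h import *
topcaps(['red'])
plan((.6123,.0818,.05),CY)
```

```text
start red 358 [ 0.6362 -0.0187  0.019 ] px 326.44 214.0 [ 0.6351 -0.0179  0.102 ]
now red 365 [ 0.6352 -0.0187  0.0189] px 326.7 214.41 [ 0.6344 -0.0183  0.102 ]
t 73.6 pos [0.6118 0.0801 0.1569] w 0.065 F [-0.8 -0.3  0.3] q7 -0.2 turn deg [ 0.  0. -0.] turn units [ 0.  0. -0.] | shift units after turn [0.08 0.04 5.35] before [0.08 0.04 5.35]
```

Request:
carry_out --motion '[[[0,0,0],[0.06,0.03,0.8],65],[[0,0,0],[0,0,0.9],65],[[0,0,0],[0,0,0.9],65],[[0,0,0],[0,0,0.9],65],[[0,0,0],[0,0,0.9],65],[[0,0,0],[0,0,0.9],65],[[0,0,0],[0,0,0],65],[[0,0,0],[0,0,0],50],[[0,0,0],[0,0,0],44],[[0,0,0],[0,0,0],41],[[0,0,0],[0,0,0],30],[[0,0,0],[0,0,0],30]]'

```text
time_s: 75.1
tool_pos: [0.6126, 0.0822, 0.0518]
orientation: [1.95, 2.462, 0.002]
force: [-0.3, -1.1, 4.2]
width: 0.0367
grasp_force: 60.3
```

Request:
carry_out --motion '[[[0,0,0],[0,0,-0.4],30],[[0,0,0],[-0.09,0.02,0],30],[[0,0,0],[0,0,0],30],[[0,0,0],[0,0,0],30]]'

```text
time_s: 75.6
tool_pos: [0.6122, 0.0801, 0.0583]
orientation: [-1.95, -2.462, 0.001]
force: [0.8, 0.4, -0.8]
width: 0.0366
grasp_force: 60.0
```

Run:
```python
from h import *
heldcap('yellow');plan((.6125,.080,.051),CY)
```

```text
yellow wrist cap [0.6122 0.0802 0.0202] 0.10818087956296574 9193
t 75.65 pos [0.6123 0.0803 0.0584] w 0.0366 F [-1.2 -0.2 -1.1] q7 -0.27 turn deg [-0.  -0.   0.1] turn units [-0. -0.  0.] | shift units after turn [-0.02  0.01  0.37] before [-0.02  0.01  0.37]
```

Request:
carry_out --motion '[[[0,0,0],[-0.01,0,0.2],30],[[0,0,0],[0,0,0.12],30],[[0,0,0],[0,0,0],30],[[0,0,0],[0,0,0],30],[[0,0,0],[0,0,0],42],[[0,0,0],[0,0,0],50],[[0,0,0],[0,0,0],60],[[0,0,0],[0,0,0],60]]'

```text
time_s: 76.65
tool_pos: [0.6127, 0.0802, 0.0525]
orientation: [1.95, 2.463, 0.0]
force: [0.9, -0.2, -0.3]
width: 0.06
grasp_force: 0.0
```

Request:
carry_out --motion '[[[0,0,0],[0,0,-0.8],60],[[0,0,0],[0,0,-1],60],[[0,0,0],[0,0,-1],60],[[0,0,0],[0,0,-1],60],[[0,0,0],[0,0,-1],60],[[0,0,0],[0,0,-1],60],[[0,0,0],[0,0,-1],60],[[0,0,0],[-1,-1,0],60],[[0,0,0],[-1,-1,0],60],[[0,0,0],[-1,-1,0],60],[[0,0,0],[-1,-1,0],60],[[0,0,0],[-1,-1,0],60]]'

```text
time_s: 78.15
tool_pos: [0.5378, -0.0408, 0.189]
orientation: [1.95, 2.463, 0.0]
force: [1.0, 0.1, 0.2]
width: 0.0601
grasp_force: 0.0
```

Request:
carry_out --motion '[[[0,0,0],[-1,-1,0],60],[[0,0,0],[-1,-1,0],60],[[0,0,0],[-1,-1,0],60],[[0,0,0],[-1,-1,0],60],[[0,0,0],[-1,-1,0],60],[[0,0,0],[-1,0,0],60],[[0,0,0],[-1,0,0],60],[[0,0,0],[-1,0,0],60],[[0,0,0],[-1,0,0],60],[[0,0,0],[0,0,0],60]]'

```text
time_s: 79.4
tool_pos: [0.4825, -0.2404, 0.1881]
orientation: [-1.954, -2.46, -0.0]
force: [-0.3, 0.5, -1.1]
width: 0.0601
grasp_force: 0.0
```

Run:
```python
from h import *
q=topcaps(['red','yellow','green']);s,_=cams.get_image("side")
cv2.imwrite("pics/z.png",np.hstack([cv2.resize(q,(400,300)),cv2.resize(s,(400,300))])[:,:,::-1])
```

```text
start red 358 [ 0.6362 -0.0187  0.019 ] px 326.44 214.0 [ 0.6351 -0.0179  0.102 ]
start yellow 367 [0.6127 0.0802 0.0189] px 269.57 227.44 [0.6121 0.0797 0.102 ]
start green 359 [0.5734 0.0187 0.0189] px 305.11 249.94 [0.5729 0.019  0.102 ]
now red 368 [ 0.6349 -0.0188  0.019 ] px 326.63 214.51 [ 0.6342 -0.0182  0.102 ]
now yellow 369 [0.6129 0.0797 0.0187] px 269.64 227.57 [0.6119 0.0796 0.102 ]
now green 363 [0.5724 0.0192 0.0187] px 304.79 250.46 [0.572  0.0195 0.102 ]
```

View pics/z.png

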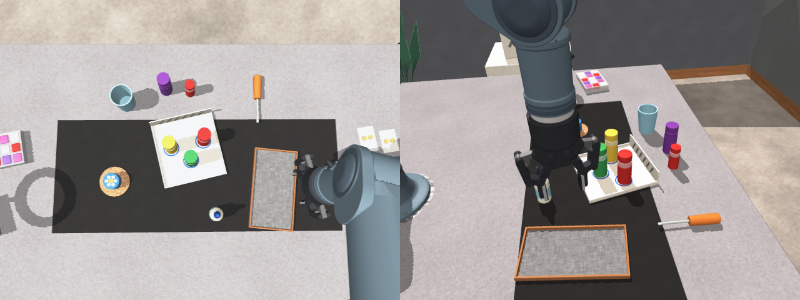

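The final view shows the jars upright at their start places within 1 mm, and the tin on the coaster at (115,181). The glue, cup and screwdriver are untouched, and the gripper is clear.

```bash
python3 -c "
from h import *
print(order.finish_job())"
```

```text
the job is handed in; nothing more can be done
None
```

The job is handed in at about 80 s of the 141 s limit: the tin stands within about 2 mm of the coaster's centre, all three jars are back upright about 1 mm from where they started, and the glue, pen cup and screwdriver were left alone. On my first try at the red jar the fingertips closed on its cap with about 7 N, because the reported tool position was off in height; it stayed upright and in place.

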